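# Change planes in the setting cradle and set the lever-cap screw

## Robot

A 6-joint arm with a two-finger parallel gripper is mounted at the origin on the work surface. World frame = base frame: x ahead of the robot, y to its left, z up, the work surface at z = 0. Lengths are in m, angles in rad, forces in N, time in s.
With the tool pointing down it reaches from about 0.375 to 0.9 m from the base axis. Payload 3.1 kg.
Tool frame: the origin (TCP) lies at the very end of the fingers, on their centre line; the grasp point (between the pads) lies 19 mm behind it (manip.pinch_z is the distance from the TCP to the grasp point, in m); z points along the fingers, y is the line along which they close (so a half turn about z gives the same grasp; the last joint's range is limited). The gripper opens to 85 mm and grips with 20 to 120 N. Pads are 22 mm wide; open, the fingers measure 114 mm over their backs; the gripper's body (76 mm by 85 mm) begins 54 mm behind the grasp point. The pads swing forward as they close: fully open they stand 13 mm farther back than shut.
Start: joints at [-0.178, 0.527, 1.433, -0, 1.181, -0.178], TCP at [0.625, 0, 0.196] pointing down, gripper open.
Joint ranges: [-3.08, 3.08], [-0.75, 2.2], [0.22, 2.44], [-1.43, 4.57], [0, 2.65], [-2.85, 2.85]. Speed limits (rad/s): [2.79, 2.79, 3.14, 3.14, 3.14, 3.14].

## Interface

Orientations are given as a unit quaternion [x, y, z, w].
In Python, from station import manip gives the robot as it stands.
- The arm moves only by the tool servo_tool, never from a script. Its argument "commands" is one flat list of numbers, 7 for each row, row after row: the shift along the tool's x, y, z each as a share of 500 mm, from -1 to 1, then the turn, a rotation vector about the tool's x, y, z each as a share of 360 degrees, from -1 to 1, then the opening, from -1 (shut) to 1 (fully open). In form: [dx, dy, dz, rx, ry, rz, claw, dx, dy, dz, rx, ry, rz, claw, ...]. A call has 1 to 12 rows; each row shifts and turns the commanded pose from where the row before left it, along the tool's axes as they then stand; what a row does not reach is not made up. A row lasts 1/12 s, in which the tool goes at most 41.7 mm and 7.16 degrees, less where a joint would pass 70% of its speed; a pose out of reach is approached as far as the arm can. A call with a number of a shift or a turn outside -1 to 1 is refused whole. A call with a gripper value outside its range is refused whole. The fingers move at their own pace and stop on an object; "force" is the grip in N (left out, the last holds). Time passes only in rows, so rows that do not move let the fingers close. It gives the time, the measured TCP pose, the force, the opening and the grip force at its end, in the units of the state.
- manip.sense(): the state, without advancing time (a new reading comes with each control period).
- manip.snapshot(name): name is "scene" or "side" or "wrist"; returns a dict with "img" (420x560x3 uint8, red, green, blue), "mtx" (3x3 intrinsics, pixels), "distortion" ([k1, k2, p1, p2, k3] as OpenCV has them; the pictures are not rectified), "world_to_cam" (4x4, takes a point from world to camera coordinates). Camera axes: x right, y up, looking along -z (the intrinsics and any distortion apply to the point x, -y, -z); pixel columns grow to the right and rows downward; lengths in m; the calibration is good to about 2 mm. A picture is of the moment at which its call begins. There is no depth.
- manip.sign_off(): hands the job in; it is judged then, once.
Trained networks look in a picture, given as the dict that the camera call returned (one of the last four; its "shot" number tells which), for a name from the list of things; names that differ only in an ending like _2 or _b are one class to them, and where a whole thing is asked for, a point or a joint stands for the part that bears it (a point fixed in the world has none). Each returns a list of dicts, best first, with "conf" (0 to 1); they miss things now and then, are a little off and sometimes report something else, mostly with a low value. They report only what shows in the picture. A call takes as long as a camera call. They do not tell look-alikes from the thing itself.
- manip.look_for(picture, query): "box" ([left, top, width, height] in pixels, round what is visible of it).
- manip.silhouettes(picture, query): "pixels" (420x560 bool, what is visible of it) and "box" ([left, top, width, height] in pixels, round what is visible of it).
The state is a dict: "t": time; "q": joint angles; "qd": joint speeds; "tau": joint torques, N m; "tcp_pos": TCP position; "tool_rot": TCP orientation; "force": force on the tool from outside, world axes, zero at the start; "ft_torque": the same for the moment, N m; "finger_gap": opening from 0.0 (shut) to 1.0 (fully open); "gripper_force": force on a finger pad.
Only numpy, scipy, OpenCV 4.12 (cv2) and the standard library are available. Lean on these libraries where they do the work, as an engineer would, in place of code of your own. Each camera call takes 0.05 s, during which the arm holds its last target. There are 200 camera calls.

## Task

Swap the two hand planes: the dark steel one in the wooden cradle is finished and goes on the cork mat where the brass one stands, squarely and sole down, and the brass one goes down fully into the cradle. Then turn the brass plane's thumbscrew clockwise until it seats, back it off a quarter turn so that the iron can still be adjusted, and finish still gripping the thumbscrew there. Leave the dark plane's own screw as set, never tip a plane over, and do not disturb the other things on the bench.

Things in the scene. Friction and masses are not known exactly. Their poses are not given: they have to be found in the camera images.
- cradle: wooden setting cradle fixed to the bench, 208 (x) x 96 (y) x 26 mm high. Origin: centre of its underside. In its middle a 167 (x) x 56 (y) mm pocket: felt floor 18 mm above the origin, rim 8 mm above the floor. A plane fits either way round. The bench halfway between cradle and mat is bare and can take a plane meanwhile
- mat: cork parking mat fixed to the bench, 220 (x) x 110 (y) x 6 mm. Origin: centre of its underside; z up, top 6 mm above the origin
- done_plane: finished plane, dark steel with dark wood, at first in the cradle. Length 160 mm along its x (+x: toe), 50 mm wide across the flat upright cheeks (y), which are 32 mm high over the middle 90 mm, 24 mm at the ends: grasp there at the middle. Origin: middle of the sole, z up. 0.6 to 0.9 kg, balanced at its middle. Highest part: the thumbscrew, 64 mm above the sole
- next_plane: next plane, brass with pale wood, at first on the mat. Length 160 mm along its x (+x: toe), 50 mm wide across the flat upright cheeks (y), which are 32 mm high over the middle 90 mm, 24 mm at the ends: grasp there at the middle. Origin: middle of the sole, z up. 0.6 to 0.9 kg, balanced at its middle. Highest part: the thumbscrew, 64 mm above the sole
- next_plane_head (a point): centre of the head of the brass plane's thumbscrew: knurled brass disc, 28 mm across, 14 mm high, dark slot across its top; 13 mm behind the plane's middle, 54 mm above its sole. z: the screw's axis, leaning 12 degrees from the plane's z toward the toe; x: along the slot (turns with the screw). Only its 10 mm neck stands in the 10 mm below the head
- next_plane_screw (a joint): angle of the brass plane's thumbscrew, rad: 0 is seated (a hard stop); grows as it is turned anticlockwise seen from above (loosened). Starts 2.0 to 2.7 short of its seat, has a light friction of 0.04 N m, stays where it is left and does not rise noticeably as it turns
- done_plane_screw (a joint): the same for the dark plane's thumbscrew, already set at about 1.57: leave it
- oil_bottle: amber oil bottle with black cap, 44 dia x 105 mm; origin under its middle; to be left alone
- wax_tin: green round tin, 74 dia x 28 mm; origin under its middle; to be left alone
- pencil_pot: white cup of pencils, 70 dia, cup 80 mm tall, 145 mm with the pencils; origin under its middle; to be left alone
- hammer: wood-handled hammer lying on the bench, 240 mm long; origin under its middle; to be left alone
- screwdriver: wood-handled screwdriver lying on the bench, 190 mm long; origin under its middle; to be left alone
- marking_gauge: wooden marking gauge, 210 mm long, 54 mm tall; origin under its middle; to be left alone
- oilstone: grey sharpening stone in its wooden case, 78 x 215 x 36 mm; origin under its middle; to be left alone
- screw_dish: white dish of small screws, 104 dia x 16 mm; origin under its middle; to be left alone
Things that resemble listed ones, but are neither listed nor needed, are in the scene too. Leave any blue look-alike of the done_plane alone. Leave any purple look-alike of the next_plane alone.

How it is judged:
By the outcome, as a careful person would: the job done as asked, in the order asked, and still so for the second after the job is handed in, while the arm keeps its last pose, push and grip.
It also fails if it takes over 72 s, if anything falls off the work surface, if the arm or the gripper's body presses on something with over 40 N, if the wrist force passes 120 N, or if a joint passes its speed limit or range.

## Working session

There is one attempt and no reset: what is moved stays moved. The work goes in short steps, Python scripts to look and compute and a tool call to move; the robot and the scene stay as the last step left them, time stands still between calls to the robot, and variables do not carry over. Pictures are saved under pics/ and viewed, at most 10 in all, crops included, and the job is handed in when it is done.

Besides the shell and the picture viewer there is one more tool, called after "Emit:" as a command line: name --argument value ..., lists and objects as JSON in quotes. servo_tool: Moves the arm, as the interface text tells. Its arguments: {"type":"object","properties":{"commands":{"type":"array"},"force":{"type":"number"}},"required":["commands"]}

```bash
ls; mkdir -p pics; cat > h.py <<'E'
import numpy as np, cv2
from station import manip
def shot(n,f=None):
    p=manip.snapshot(n)
    if f: cv2.imwrite('pics/'+f,p['img'][:,:,::-1])
    return p
def proj(p,X):
    X=np.atleast_2d(X); c=(p['world_to_cam']@np.c_[X,np.ones(len(X))].T)[:3].T*[1,-1,-1]
    return cv2.projectPoints(c.reshape(-1,1,3),np.zeros(3),np.zeros(3),np.array(p['mtx'],float),np.array(p['distortion'],float))[0].reshape(-1,2)
def ray(p,uv):
    n=cv2.undistortPoints(np.array(uv,float).reshape(-1,1,2),np.array(p['mtx'],float),np.array(p['distortion'],float)).reshape(-1,2)
    W=np.array(p['world_to_cam']); R=W[:3,:3]; o=-R.T@W[:3,3]
    d=np.c_[n[:,0],-n[:,1],-np.ones(len(n))]@R
    return o,d/np.linalg.norm(d,axis=1)[:,None]
def onz(p,uv,z):
    o,d=ray(p,uv); return o+d*((z-o[2])/d[:,2])[:,None]
def tri(pu):
    A=np.zeros((3,3));b=np.zeros(3)
    for p,uv in pu:
        o,d=ray(p,uv);M=np.eye(3)-np.outer(d[0],d[0]);A+=M;b+=M@o
    return np.linalg.solve(A,b)
E
python3 - <<'E'
from h import *
np.set_printoptions(precision=3,suppress=True)
for n in ['scene','side','wrist']:
    p=shot(n,n+'0.png'); o,_=ray(p,[280,210]); print(n,o,np.array(p['mtx']).ravel()[[0,2,4,5]])
    for q in ['done_plane','next_plane','cradle','mat','next_plane_head','oil_bottle','pencil_pot','marking_gauge','oilstone']:
        r=manip.silhouettes(p,q)
        for k in r:
            m=k['pixels']; v,u=np.nonzero(m); print(n,q,round(k['conf'],2),k['box'],onz(p,[u.mean(),v.mean()],0.03)[0], p['img'][m].mean(0))
print(manip.sense())
E
```

```text
pics
scene [ 1.344 -0.223  1.127] [427.141 275.538 427.141 211.622]
scene done_plane 0.85 [399.5, 169.8, 21.1, 38.2] [0.521 0.558 0.03 ] [145.882 155.036 166.486]
scene done_plane 0.75 [295.8, 196.8, 34.7, 44.6] [0.547 0.178 0.03 ] [198.938 165.732 121.584]
scene next_plane 0.75 [130.5, 186.4, 49.1, 26.9] [ 0.298 -0.313  0.03 ] [127.172  81.149 128.475]
scene next_plane 0.68 [190.6, 217.0, 29.9, 48.4] [ 0.529 -0.181  0.03 ] [227.508 193.798 127.689]
scene cradle 0.66 [287.5, 195.6, 48.4, 58.7] [0.586 0.164 0.03 ] [217.324 158.906 100.072]
scene cradle 0.41 [220.7, 276.5, 31.0, 41.1] [ 0.759 -0.143  0.03 ] [202.418 170.071 150.469]
scene mat 0.83 [184.9, 214.3, 46.1, 62.1] [ 0.548 -0.171  0.03 ] [240.806 208.735 135.905]
scene mat 0.63 [288.5, 197.1, 50.9, 57.2] [0.583 0.162 0.03 ] [216.01  158.587 100.085]
scene next_plane_head 0.51 [193.6, 283.8, 17.8, 25.6] [ 0.718 -0.232  0.03 ] [173.372 130.252  91.455]
scene next_plane_head 0.37 [199.8, 226.1, 8.6, 12.4] [ 0.488 -0.18   0.03 ] [233.163 205.767 118.93 ]
scene oil_bottle 0.87 [194.2, 284.3, 16.1, 24.9] [ 0.717 -0.231  0.03 ] [172.
[... 3336 characters left out ...]
56 [0.0, 0.6, 30.3, 67.1] [0.34 0.16 0.03] [142.358 113.634  78.544]
wrist oilstone 0.55 [352.2, 0.2, 85.4, 121.9] [0.741 0.139 0.03 ] [163.264 140.101 120.116]
wrist oilstone 0.41 [174.8, 323.8, 28.2, 27.0] [ 0.502 -0.201  0.03 ] [184.971 148.733  80.282]
{'t': 1.5, 'q': array([-0.179,  0.528,  1.433,  0.   ,  1.181, -0.178]), 'qd': array([ 0.   , -0.   , -0.001, -0.   , -0.001,  0.   ]), 'tau': array([  0.001, -44.232, -17.841,  -0.   ,   0.001,  -0.   ]), 'tcp_pos': array([0.625, 0.   , 0.196]), 'tool_rot': array([ 0.707,  0.707,  0.   , -0.   ]), 'force': array([-0.795,  0.253,  0.098]), 'ft_torque': array([ 0.014, -0.046, -0.041]), 'gripper_force': 0.0, 'finger_gap': 0.9996537746395098}
```

View pics/scene0.png

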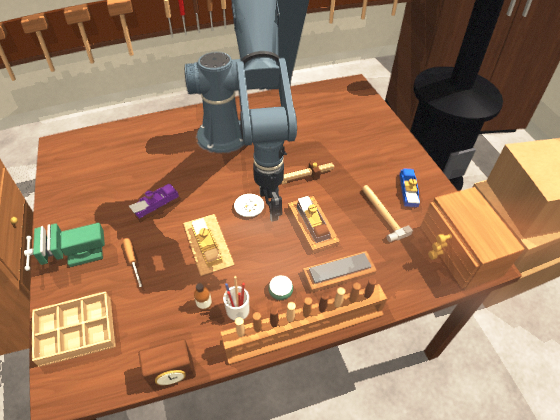

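View pics/wrist0.png

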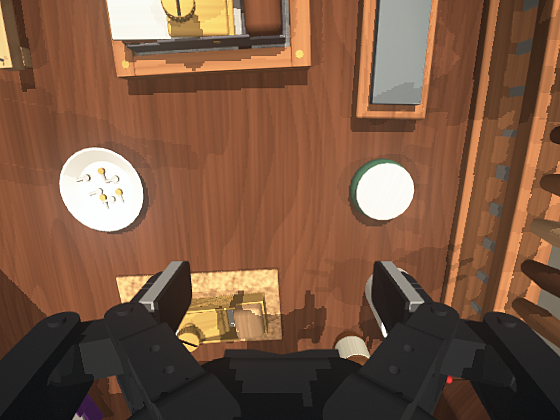

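View pics/side0.png

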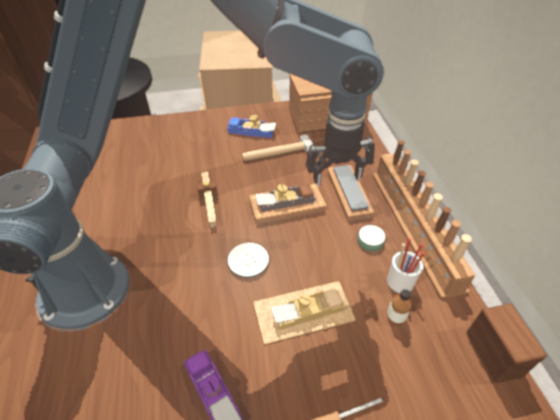

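Emit:
servo_tool --commands '[0.057, -0.04, -0.036, 0, 0, 0, 1, 0.057, -0.04, -0.036, 0, 0, 0, 1, 0.057, -0.04, -0.036, 0, 0, 0, 1, 0, 0, 0, 0, 0, 0, 1, 0, 0, 0, 0, 0, 0, 1]'

```text
t: 1.92
tcp_pos: [0.5648, 0.087, 0.252]
tool_rot: [0.706, 0.708, 0.001, 0.001]
force: [0.2, -0.1, 0.6]
finger_gap: 1.0
gripper_force: 0.0
```

```bash
cat > a.py <<'E'
from h import *
import sys,pickle
p=shot('wrist',sys.argv[1]+'.png'); s=manip.sense(); print(s['t'],s['tcp_pos'],s['force'])
pickle.dump(p,open(sys.argv[1]+'.pkl','wb'))
for q in sys.argv[2:]:
    for k in manip.silhouettes(p,q):
        v,u=np.nonzero(k['pixels']); r=cv2.minAreaRect(np.c_[u,v].astype(np.float32)); c=cv2.boxPoints(r)
        print(q,round(k['conf'],2),k['box'],'\n',np.round(np.c_[c,onz(p,c,0.03)[:,:2]],3))
E
python3 a.py wc1 cradle done_plane screw_dish wax_tin
```

```text
1.9667 [0.56518669 0.08589825 0.25106727] [-0.802015   -0.7461641  -0.48774117]
cradle 0.55 [179.7, 71.1, 174.3, 83.9] 
 [[1.83637e+02 7.45640e+01 4.46000e-01 2.19000e-01]
 [3.50930e+02 6.73690e+01 6.49000e-01 2.27000e-01]
 [3.54347e+02 1.46824e+02 6.59000e-01 1.33000e-01]
 [1.87055e+02 1.54019e+02 4.43000e-01 1.23000e-01]]
done_plane 0.96 [191.0, 84.5, 144.8, 51.3] 
 [[1.90776e+02 9.02960e+01 4.53000e-01 2.00000e-01]
 [3.31932e+02 8.35750e+01 6.27000e-01 2.09000e-01]
 [3.34102e+02 1.29138e+02 6.32000e-01 1.54000e-01]
 [1.92946e+02 1.35860e+02 4.52000e-01 1.46000e-01]]
screw_dish 0.71 [134.7, 208.1, 73.5, 61.3] 
 [[ 1.37e+02  2.08e+02  3.69e-01  5.00e-02]
 [ 2.06e+02  2.08e+02  4.63e-01  5.00e-02]
 [ 2.06e+02  2.70e+02  4.57e-01 -4.20e-02]
 [ 1.37e+02  2.70e+02  3.57e-01 -4.30e-02]]
wax_tin 0.83 [375.6, 213.0, 58.2, 53.6] 
 [[ 3.685e+02  2.395e+02  6.880e-01  6.000e-03]
 [ 4.040e+02  2.040e+02  7.320e-01  5.700e-02]
 [ 4.405e+02  2.405e+02  7.910e-01  4.000e-03]
 [ 4.050e+02  2.760e+02  7.460e-01 -5.100e-02]]
wax_tin 0.58 [449.1, 379.3, 10.7, 23.7] 
 [[ 4.45206e+02  3.80676e+02  8.39000e-01 -2.44000e-01]
 [ 4.49324e+02  3.78206e+02  8.45000e-01 -2.39000e-01]
 [ 4.61765e+02  3.98941e+02  8.75000e-01 -2.84000e-01]
 [ 4.57647e+02  4.01412e+02  8.68000e-01 -2.89000e-01]]
```

Emit:
servo_tool --commands '[0.015, -0.015, 0.06, 0, 0, 0, 1, 0.015, -0.015, 0.06, 0, 0, 0, 1, 0.01, -0.01, 0.06, 0, 0, 0, 1, 0, 0, 0, 0, 0, 0, 1, 0, 0, 0, 0, 0, 0, 1]'

```text
t: 2.58
tcp_pos: [0.544, 0.1049, 0.1588]
tool_rot: [0.707, 0.707, -0.002, -0.002]
force: [0.5, -1.3, 1.0]
finger_gap: 1.002
gripper_force: 0.0
```

```bash
python3 a.py wc2 cradle done_plane
python3 - <<'E'
import cv2,numpy as np
a=cv2.imread('pics/wc1.png')[50:175,165:375];b=cv2.imread('pics/wc2.png')[20:200,150:400]
a=cv2.resize(a,(588,350),interpolation=2);b=cv2.resize(b,(800,576),interpolation=2)
cv2.imwrite('pics/wc2z.png',b)
E
```

```text
2.6333 [0.54607895 0.10481128 0.16052941] [ 0.25261304  0.5237157  -0.35796191]
cradle 0.85 [175.4, 71.3, 223.9, 109.4] 
 [[1.77576e+02 7.77780e+01 4.46000e-01 2.20000e-01]
 [3.94898e+02 6.77860e+01 6.49000e-01 2.28000e-01]
 [3.99586e+02 1.69755e+02 6.62000e-01 1.33000e-01]
 [1.82264e+02 1.79746e+02 4.42000e-01 1.23000e-01]]
done_plane 0.71 [184.9, 94.0, 188.9, 65.6] 
 [[1.86933e+02 1.00708e+02 4.53000e-01 1.99000e-01]
 [3.71771e+02 8.92980e+01 6.29000e-01 2.09000e-01]
 [3.75373e+02 1.47644e+02 6.36000e-01 1.55000e-01]
 [1.90534e+02 1.59053e+02 4.52000e-01 1.44000e-01]]
```

View pics/wc2z.png

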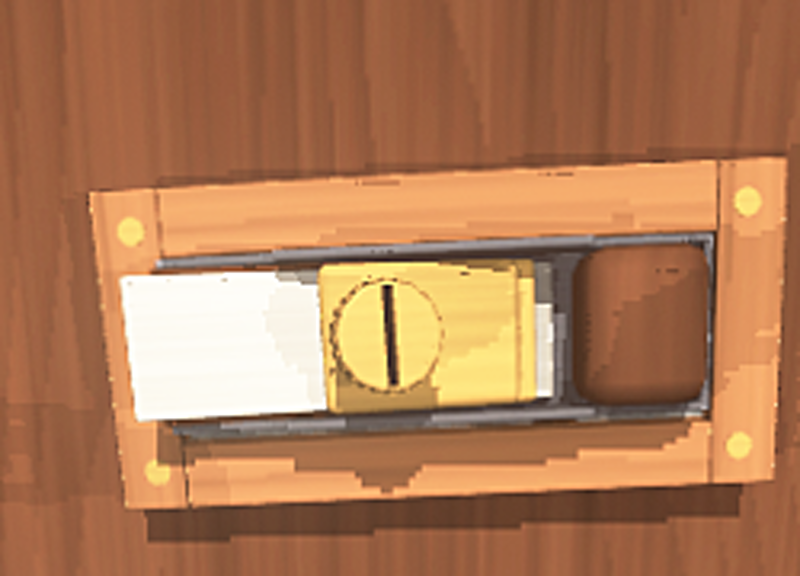

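```bash
cat > b.py <<'E'
from h import *
import pickle
np.set_printoptions(precision=4,suppress=True)
p1,p2=[pickle.load(open(f'wc{i}.pkl','rb')) for i in (1,2)]
C=np.array([[90,192],[785,157],[776,480],[126,508]])/3.2+[150,20]-.5
D=np.array([[130,231],[748,201],[739,445],[158,471]])/3.2+[150,20]-.5
def sub(p,uv,w=3):
    g=cv2.cvtColor(p['img'],cv2.COLOR_RGB2GRAY); return cv2.cornerSubPix(g,np.array(uv,np.float32).reshape(-1,1,2),(w,w),(-1,-1),(3,50,.01)).reshape(-1,2)
def dots(p,uv):
    out=[]
    for u,v in uv:
        x,y=int(round(u)),int(round(v)); g=p['img'][y-6:y+7,x-6:x+7].astype(float)
        w=np.clip(g[:,:,1]-np.median(g[:,:,1])-12,0,None); yy,xx=np.mgrid[-6:7,-6:7]; w=w*(xx**2+yy**2<30)
        out.append([x+(w*xx).sum()/w.sum(),y+(w*yy).sum()/w.sum()])
    return np.array(out)
for nm,f,X in(('corner',sub,C),('dots',dots,D)):
    a=f(p2,X); g=onz(p2,X,.026); b=f(p1,proj(p1,g))
    print(nm,'\nmanual',X,'\nref',a,'\nw1',proj(p1,g),b)
    T=np.array([tri([(p1,u),(p2,v)]) for u,v in zip(b,a)]); print('tri',T)
    g=onz(p2,a,.026);print('onz',g,'sides',np.linalg.norm(g-np.roll(g,-1,0),axis=1),'ctr',g.mean(0), onz(p1,b,.026).mean(0),'yaw',np.degrees(np.arctan2(*(g[1]+g[2]-g[0]-g[3])[[1,0]])))
E
python3 b.py
```

```text
corner 
manual [[177.625   79.5   ]
 [394.8125  68.5625]
 [392.     169.5   ]
 [188.875  178.25  ]] 
ref [[177.4747  79.4502]
 [395.1991  68.9436]
 [390.855  169.1961]
 [188.3668 177.7403]] 
w1 [[183.5398  75.0651]
 [351.134   67.0951]
 [351.2917 146.2816]
 [191.7181 152.9983]] [[183.4753  75.7239]
 [351.3981  67.5392]
 [350.2484 146.2575]
 [191.6753 153.3746]]
tri [[0.441  0.2197 0.016 ]
 [0.6505 0.228  0.0262]
 [0.6549 0.1332 0.0259]
 [0.4445 0.1224 0.0154]]
onz [[0.4441 0.2186 0.026 ]
 [0.6506 0.2281 0.026 ]
 [0.655  0.1333 0.026 ]
 [0.4475 0.1241 0.026 ]] sides [0.2067 0.0949 0.2077 0.0946] ctr [0.5493 0.1761 0.026 ] [0.5494 0.1755 0.026 ] yaw 2.5860490906753384
dots 
manual [[190.125   91.6875]
 [383.25    82.3125]
 [380.4375 158.5625]
 [198.875  166.6875]] 
ref [[190.3136  91.8934]
 [383.1909  82.3801]
 [380.5281 158.6734]
 [198.7112 167.377 ]] 
w1 [[193.1828  84.5815]
 [342.4728  77.7209]
 [341.9404 137.539 ]
 [199.668  143.7378]] [[193.2262  84.701 ]
 [342.1964  77.845 ]
 [342.0325 137.6355]
 [199.3869 144.2039]]
tri [[0.4551 0.2075 0.0243]
 [0.6394 0.2157 0.0282]
 [0.6435 0.1439 0.0258]
 [0.4591 0.1349 0.027 ]]
onz [[0.4557 0.2073 0.026 ]
 [0.6401 0.2161 0.026 ]
 [0.6435 0.1439 0.026 ]
 [0.459  0.1348 0.026 ]] sides [0.1847 0.0722 0.1847 0.0726] ctr [0.5496 0.1755 0.026 ] [0.5494 0.1755 0.026 ] yaw 2.778590864868367
```

```bash
python3 - <<'E'
from h import *
import pickle
p1,p2=[pickle.load(open(f'wc{i}.pkl','rb')) for i in (1,2)]
c=np.array([.5495,.1757]);y=np.radians(2.65);R=np.array([[np.cos(y),-np.sin(y)],[np.sin(y),np.cos(y)]])
def f(n,z,*q):
    for x in q: g=onz(p2,np.array(x)/3.2+[150,20]-.5,z)[0]; print(n,g,'in cradle',(g[:2]-c)@R*1000)
f('head',.079,(387,335))
f('toe end corners z24',.042,(713,234),(707,413)); f('cheek heel end',.042,(157,266),(187,437))
print(proj(p1,onz(p2,np.array((387,335))/3.2+[150,20]-.5,.079)))
cv2.imwrite('pics/wc1z.png',cv2.resize(p1['img'][60:160,165:365,::-1],(800,400),interpolation=2))
E
```

```text
head [0.53459587 0.17648763 0.079     ] in cradle [-14.85177082   1.47587967]
toe end corners z24 [0.62598058 0.20502253 0.042     ] in cradle [77.75451325 25.75511605]
toe end corners z24 [0.62793555 0.15490766 0.042     ] in cradle [ 77.39034556 -24.39655685]
cheek heel end [0.46724195 0.19620026 0.042     ] in cradle [-81.22225893  24.28151198]
cheek heel end [0.4730335  0.14756811 0.042     ] in cradle [-77.68539882 -24.56640029]
[[253.70651534 108.06659615]]
```

Emit:
servo_tool --commands '[0, 0, -0.06, 0, 0, 0, 1, -0.08, 0, 0, 0, 0, 0, 1, -0.08, 0, 0, 0, 0, 0, 1, -0.08, 0, 0, 0, 0, 0, 1, -0.08, 0, 0, 0, 0, 0, 1, -0.08, 0, 0, 0, 0, 0, 1, -0.08, 0, 0, 0, 0, 0, 1, -0.08, 0, 0, 0, 0, 0, 1, -0.08, 0, 0, 0, 0, 0, 1, -0.06, 0, 0, 0, 0, 0, 1, 0, 0, 0, 0, 0, 0, 1, 0, 0, 0, 0, 0, 0, 1]'

```text
t: 3.73
tcp_pos: [0.5458, -0.2475, 0.1922]
tool_rot: [0.708, 0.706, 0.0, 0.002]
force: [-1.2, 0.2, 0.3]
finger_gap: 0.998
gripper_force: 0.0
```

```bash
python3 a.py wm1 mat next_plane next_plane_head
```

```text
3.7833 [ 0.54545904 -0.24558035  0.19184637] [-0.11467288  1.82451796 -0.59219065]
mat 0.58 [152.7, 67.5, 198.1, 108.0] 
 [[ 1.50605e+02  7.73120e+01  4.10000e-01 -1.27000e-01]
 [ 3.45919e+02  6.47480e+01  6.13000e-01 -1.16000e-01]
 [ 3.52345e+02  1.64639e+02  6.25000e-01 -2.19000e-01]
 [ 1.57031e+02  1.77203e+02  4.06000e-01 -2.32000e-01]]
next_plane 0.98 [13.3, 172.4, 114.8, 138.1] 
 [[ 4.15000e+00  1.97517e+02  2.20000e-01 -2.54000e-01]
 [ 6.07070e+01  1.65080e+02  2.97000e-01 -2.17000e-01]
 [ 1.31878e+02  2.89173e+02  3.58000e-01 -3.73000e-01]
 [ 7.53210e+01  3.21610e+02  2.74000e-01 -4.22000e-01]]
next_plane 0.68 [175.3, 96.0, 163.1, 60.3] 
 [[ 1.72670e+02  1.10920e+02  4.31000e-01 -1.61000e-01]
 [ 3.31700e+02  9.18360e+01  5.99000e-01 -1.43000e-01]
 [ 3.37715e+02  1.41954e+02  6.08000e-01 -1.94000e-01]
 [ 1.78685e+02  1.61038e+02  4.32000e-01 -2.14000e-01]]
next_plane_head 0.68 [43.3, 248.7, 30.7, 25.6] 
 [[ 3.850e+01  2.625e+02  2.440e-01 -3.370e-01]
 [ 5.850e+01  2.425e+02  2.760e-01 -3.110e-01]
 [ 7.650e+01  2.605e+02  2.940e-01 -3.340e-01]
 [ 5.650e+01  2.805e+02  2.620e-01 -3.620e-01]]
next_plane_head 0.58 [229.8, 113.5, 30.9, 31.0] 
 [[ 2.30e+02  1.13e+02  4.92e-01 -1.64e-01]
 [ 2.59e+02  1.13e+02  5.23e-01 -1.64e-01]
 [ 2.59e+02  1.43e+02  5.22e-01 -1.95e-01]
 [ 2.30e+02  1.43e+02  4.90e-01 -1.95e-01]]
next_plane_head 0.21 [189.0, 304.7, 144.7, 24.7] 
 [[189.99  308.413   0.429  -0.401]
 [331.908 291.717   0.609  -0.377]
 [334.345 312.43    0.614  -0.407]
 [192.427 329.126   0.429  -0.432]]
```

Emit:
servo_tool --commands '[0, -0.025, 0.035, 0, 0, 0, 1, 0, -0.025, 0.035, 0, 0, 0, 1, 0, 0, 0, 0, 0, 0, 1, 0, 0, 0, 0, 0, 0, 1]'

```text
t: 4.27
tcp_pos: [0.5196, -0.2429, 0.1552]
tool_rot: [0.707, 0.708, -0.0, -0.001]
force: [0.5, -0.2, 0.9]
finger_gap: 0.997
gripper_force: 0.0
```

```bash
python3 a.py wm2 mat next_plane
python3 - <<'E'
import cv2,numpy as np
b=cv2.imread('pics/wm2.png')[20:200,165:415]
cv2.imwrite('pics/wm2z.png',cv2.resize(b,(800,576),interpolation=2))
E
```

```text
4.3167 [ 0.52092818 -0.24385976  0.15609404] [1.23783422 0.99191059 0.01960768]
mat 0.57 [164.6, 63.7, 221.3, 121.6] 
 [[ 1.62701e+02  7.69820e+01  4.09000e-01 -1.28000e-01]
 [ 3.80691e+02  6.40070e+01  6.10000e-01 -1.16000e-01]
 [ 3.87215e+02  1.73618e+02  6.25000e-01 -2.18000e-01]
 [ 1.69226e+02  1.86594e+02  4.06000e-01 -2.31000e-01]]
mat 0.47 [254.0, 118.6, 36.3, 33.1] 
 [[ 2.55e+02  1.17e+02  4.94e-01 -1.64e-01]
 [ 2.88e+02  1.17e+02  5.25e-01 -1.64e-01]
 [ 2.88e+02  1.51e+02  5.26e-01 -1.96e-01]
 [ 2.55e+02  1.51e+02  4.93e-01 -1.96e-01]]
next_plane 0.85 [11.4, 179.4, 121.6, 140.3] 
 [[ 3.08000e-01  2.08010e+02  2.20000e-01 -2.54000e-01]
 [ 6.32110e+01  1.72420e+02  2.97000e-01 -2.17000e-01]
 [ 1.35011e+02  2.99323e+02  3.53000e-01 -3.61000e-01]
 [ 7.21080e+01  3.34912e+02  2.70000e-01 -4.11000e-01]]
next_plane 0.82 [191.1, 100.3, 179.5, 69.6] 
 [[ 1.88929e+02  1.14193e+02  4.31000e-01 -1.61000e-01]
 [ 3.67636e+02  9.46700e+01  6.00000e-01 -1.43000e-01]
 [ 3.73758e+02  1.50707e+02  6.10000e-01 -1.95000e-01]
 [ 1.95050e+02  1.70230e+02  4.33000e-01 -2.15000e-01]]
```

View pics/wm2z.png

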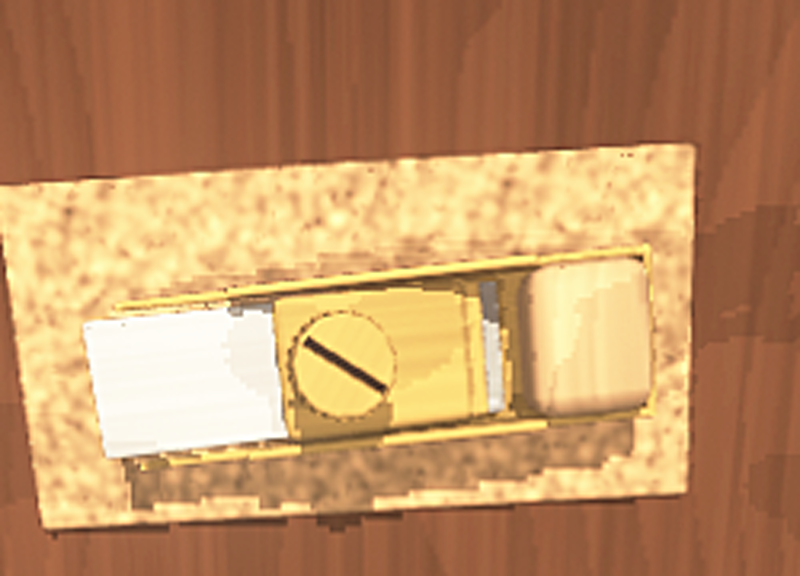

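```bash
python3 - <<'E'
from h import *
import pickle
np.set_printoptions(precision=4,suppress=True)
p1,p2=[pickle.load(open(f'wm{i}.pkl','rb')) for i in (1,2)]
U=lambda q:np.array(q)/3.2+[165,20]-.5
def sub(p,uv,w=4):
    g=cv2.cvtColor(p['img'],cv2.COLOR_RGB2GRAY); return cv2.cornerSubPix(g,np.array(uv,np.float32).reshape(-1,1,2),(w,w),(-1,-1),(3,50,.01)).reshape(-1,2)
X=U([(2,186),(694,145),(688,493),(44,528)])
a=sub(p2,X);g=onz(p2,a,.006);b=sub(p1,proj(p1,g));print(X-a,proj(p1,g)-b)
for g in (onz(p2,X,.006),onz(p1,b,.006)): print('mat ctr',g.mean(0),'sides',np.linalg.norm(g-np.roll(g,-1,0),axis=1),'yaw',np.degrees(np.arctan2(*(g[1]+g[2]-g[0]-g[3])[[1,0]])))
print('tri z',[tri([(p1,u),(p2,v)])[2] for u,v in zip(b,a)])
P=onz(p2,U([(117,307),(648,249),(652,412),(140,465)]),.030)
print('plane corners',P,P.mean(0),'sides',np.linalg.norm(P-np.roll(P,-1,0),axis=1),[np.degrees(np.arctan2(d[1],d[0])) for d in (P[1]-P[0],P[2]-P[3])])
h=onz(p2,U([(344,365)]),.067)[0];print('head',h)
# head centre in wm1 by net bbox
print('head tri',tri([(p1,(229.8+15.3,113.5+15.3)),(p2,U((344,365)))]))
s=onz(p2,U([(307,340),(385,390)]),.067);print('slot yaw',np.degrees(np.arctan2(*(s[1]-s[0])[[1,0]])))
y=np.radians(7); print('centre from head',h[:2]+.0115*np.array([np.cos(y),np.sin(y)]))
E
```

```text
[[ 1.88   -0.1078]
 [ 0.0841 -0.216 ]
 [ 0.4881  0.2468]
 [-0.4234 -0.191 ]] [[ 0.1616 -0.2137]
 [-0.1019 -0.1036]
 [-0.2142 -0.0527]
 [ 0.0894  0.0138]]
mat ctr [ 0.513 -0.173  0.006] sides [0.2161 0.1086 0.2186 0.1088] yaw 3.2792725446292352
mat ctr [ 0.5125 -0.1731  0.006 ] sides [0.2182 0.108  0.218  0.1088] yaw 3.3190283320384837
tri z [np.float64(0.013114493359732011), np.float64(0.004877670565420177), np.float64(0.003473511096021943), np.float64(0.007941407780032795)]
plane corners [[ 0.4425 -0.1625  0.03  ]
 [ 0.5995 -0.1457  0.03  ]
 [ 0.6041 -0.1928  0.03  ]
 [ 0.4467 -0.2094  0.03  ]] [ 0.5232 -0.1776  0.03  ] sides [0.1579 0.0473 0.1583 0.0471] [np.float64(6.115709071109937), np.float64(6.03806230984218)]
head [ 0.5112 -0.1787  0.067 ]
head tri [ 0.511  -0.1793  0.0616]
slot yaw -31.916909037158565
centre from head [ 0.5226 -0.1773]
```

Emit:
servo_tool --commands '[0, 0, 0, 0, 0, -0.0195, 1, 0, 0, 0, 0, 0, -0.0195, 1, 0, 0, 0, 0, 0, -0.0195, 1, 0, 0, 0, 0, 0, -0.0195, 1, 0, 0, 0, 0, 0, -0.0195, 1, 0, 0, 0, 0, 0, -0.0195, 1, 0, 0, 0, 0, 0, -0.0195, 1, 0, 0, 0, 0, 0, -0.0195, 1, 0, 0, 0, 0, 0, -0.0195, 1, 0, 0, 0, 0, 0, -0.0195, 1, 0, 0, 0, 0, 0, -0.0195, 1, 0, 0, 0, 0, 0, -0.0195, 1]'

```text
t: 5.42
tcp_pos: [0.5214, -0.2449, 0.1566]
tool_rot: [0.047, 0.999, -0.001, 0.001]
force: [-1.1, 0.5, -0.4]
finger_gap: 0.999
gripper_force: 0.0
```

Emit:
servo_tool --commands '[0, 0, 0, 0, 0, -0.0165, 1, 0, 0, 0, 0, 0, -0.0165, 1, 0, 0, 0, 0, 0, 0, 1, 0, 0, 0, 0, 0, 0, 1]'

```text
t: 5.75
tcp_pos: [0.521, -0.2448, 0.1563]
tool_rot: [-0.052, 0.999, -0.001, 0.001]
force: [1.0, -0.4, -0.1]
finger_gap: 1.0
gripper_force: 0.0
```

```bash
cat > go.py <<'E'
# go.py x y z yawdeg(plane)  -> remaining move in tool axes and shares
from h import *
import sys
from scipy.spatial.transform import Rotation as R
np.set_printoptions(precision=4,suppress=True)
x,y,z,a=map(float,sys.argv[1:5]); tilt=float(sys.argv[5]) if len(sys.argv)>5 else 0
s=manip.sense(); c=R.from_quat(s['tool_rot'])
T=R.from_euler('z',a,degrees=True)*R.from_euler('y',tilt,degrees=True)*R.from_matrix(np.array([[-1,0,0],[0,1,0],[0,0,-1.]]))
d=c.inv().apply(np.array([x,y,z])-s['tcp_pos']); r=(c.inv()*T).as_rotvec(degrees=True)
m=c.as_matrix()
print('t',s['t'],'pos',s['tcp_pos'],'q',s['q'],'yaw',np.degrees(np.arctan2(m[1,1],m[0,1]))-90,'toolz',m[:,2])
print('mm',d*1000,'share',d/.5,'rows',np.linalg.norm(d)/.0415); print('rot deg',r,'share',r/360); print('F',s['force'],s['ft_torque'],s['finger_gap'],s['gripper_force'])
E
python3 go.py 0.523 -0.1775 0.1 6.1
```

```text
t 5.75 pos [ 0.521  -0.2448  0.1563] q [-0.6333  0.5101  1.6015  0.0001  1.0278 -2.3088] yaw 5.997303900029166 toolz [ 0.0018 -0.0012 -1.    ]
mm [-8.8914 66.768  56.2016] share [-0.0178  0.1335  0.1124] rows 2.1138514342667265
rot deg [-0.0797  0.0944 -0.1026] share [-0.0002  0.0003 -0.0003]
F [ 0.9698 -0.3528 -0.0957] [ 0.0042 -0.063  -0.0143] 1.000450426938037 0.0
```

Emit:
servo_tool --commands '[-0.009, 0.0665, 0, 0, 0, 0, 1, -0.009, 0.067, 0, 0, 0, 0, 1, 0, 0, 0.06, 0, 0, 0, 1, 0, 0, 0.06, 0, 0, 0, 1, 0, 0, 0.05, 0, 0, 0, 1, 0, 0, 0.05, 0, 0, 0, 1, 0, 0, 0.03, 0, 0, 0, 1, 0, 0, 0.024, 0, 0, 0, 1, 0, 0, 0, 0, 0, 0, 1]'

```text
t: 6.5
tcp_pos: [0.5208, -0.1764, 0.0163]
tool_rot: [-0.052, 0.999, 0.001, -0.002]
force: [-0.6, 0.4, 0.5]
finger_gap: 1.001
gripper_force: 0.0
```

```bash
python3 go.py 0.523 -0.1775 0.019 6.1; python3 -c "
from h import *
p=shot('wrist','g1.png')"
```

```text
t 6.5 pos [ 0.5208 -0.1764  0.0163] q [-0.5299  0.7021  1.7526  0.      0.6908 -2.2055] yaw 6.002610601207564 toolz [-0.0034  0.0021 -1.    ]
mm [-2.0437 -1.3107 -2.7211] share [-0.0041 -0.0026 -0.0054] rows 0.0878749076411205
rot deg [ 0.138  -0.1841 -0.0972] share [ 0.0004 -0.0005 -0.0003]
F [-0.6291  0.3765  0.5167] [-0.013   0.0351  0.0027] 1.0006009553479915 0.0
```

View pics/g1.png

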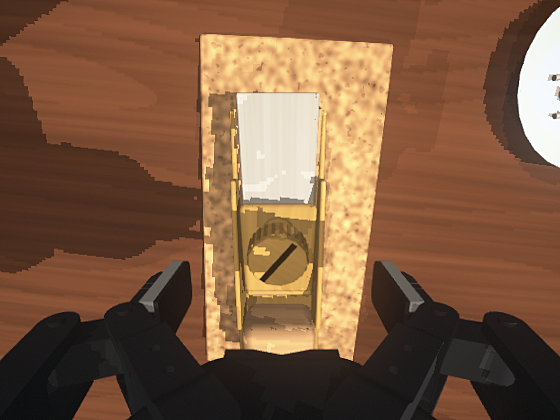

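Emit:
servo_tool --commands '[-0.004, 0, -0.004, 0, 0, 0, 1, 0, 0, 0, 0, 0, 0, -1, 0, 0, 0, 0, 0, 0, -1, 0, 0, 0, 0, 0, 0, -1, 0, 0, 0, 0, 0, 0, -1, 0, 0, 0, 0, 0, 0, -1, 0, 0, 0, 0, 0, 0, -1, 0, 0, 0, 0, 0, 0, -1]' --force 70

```text
t: 7.22
tcp_pos: [0.5246, -0.1779, 0.0212]
tool_rot: [-0.053, 0.999, -0.001, 0.001]
force: [0.3, -2.6, 5.0]
finger_gap: 0.258
gripper_force: 67.5
```

```bash
python3 go.py 0.523 -0.1775 0.017 6.1
```

```text
t 7.2167 pos [ 0.5246 -0.1779  0.0212] q [-0.5284  0.6951  1.7457 -0.0008  0.6983 -2.2056] yaw 6.132964540844213 toolz [ 0.0018 -0.0017 -1.    ]
mm [1.5554 0.5896 4.198 ] share [0.0031 0.0012 0.0084] rows 0.10880877277616505
rot deg [-0.1075  0.0931  0.0331] share [-0.0003  0.0003  0.0001]
F [ 0.2935 -2.6165  5.0432] [-0.3096  0.1256  0.0729] 0.25758198747705613 67.50521421432495
```

```bash
python3 -c "
from h import *
p=shot('wrist');s=shot('side')
u,v=proj(s,[.52,-.177,.04])[0].astype(int)
a=cv2.resize(p['img'][80:380,120:440],(400,375));b=cv2.resize(s['img'][v-60:v+60,u-64:u+64],(400,375),interpolation=2)
cv2.imwrite('pics/g2.png',np.hstack([a,b])[:,:,::-1])"
```

```text
(no output)
```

View pics/g2.png

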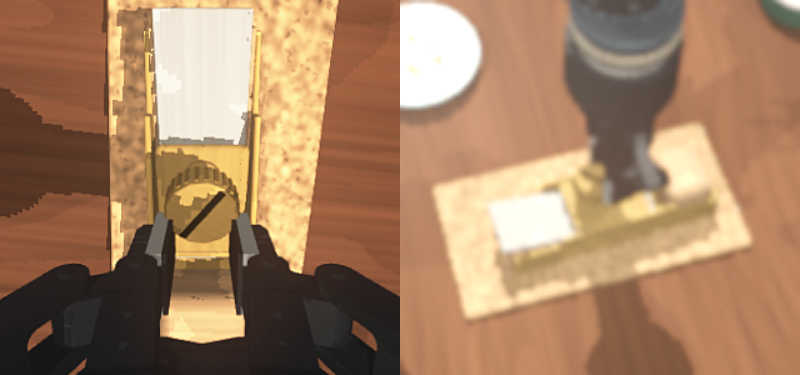

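```bash
python3 - <<'E'
from h import *
from scipy.spatial.transform import Rotation as R
np.set_printoptions(precision=1,suppress=True)
s=manip.sense();M=R.from_quat(s['tool_rot']).as_matrix();t=s['tcp_pos'];p=shot('wrist')
for g,b in ((85,13),(50,3),(50,8),(28,0),(22,0)):
    print(g,b,proj(p,[t+M@np.array([x,y*g/2,-b])/1000 for x in(11,-11) for y in(-1,1)]).ravel())
y=np.radians(6.1);c=np.array([.523,-.1775,.006])
W=R.from_euler('z',6.1,degrees=True).as_matrix()
print('cheek top',proj(p,[c+W@np.array([x,yy,.032]) for x in(-.045,0.) for yy in(-.025,.025)]))
print('cheek end',proj(p,[c+W@np.array([x,yy,.024]) for x in(-.08,) for yy in(-.025,.025)]))
print('head',proj(p,[c+W@np.array([-.0115,0,.061])]))
g=p['img'][60:400,100:460,::-1]; cv2.imwrite('pics/g3.png',cv2.resize(g,(635,600),interpolation=2))
E
```

```text
85 13 [206.2 232.  354.7 232.2 208.6 267.1 352.1 267.3]
50 3 [239.  226.6 321.9 226.7 240.3 260.2 320.6 260.3]
50 8 [237.9 229.3 323.  229.4 239.2 263.6 321.6 263.7]
28 0 [257.6 225.1 303.3 225.2 258.3 258.2 302.6 258.3]
22 0 [262.5 225.1 298.4 225.2 263.  258.2 297.8 258.3]
cheek top [[234.2 170.9]
 [328.8 171.1]
 [237.3 250.1]
 [325.3 250.3]]
cheek end [[234.  102.2]
 [329.3 102.4]]
head [[281.3 251.4]]
```

View pics/g3.png

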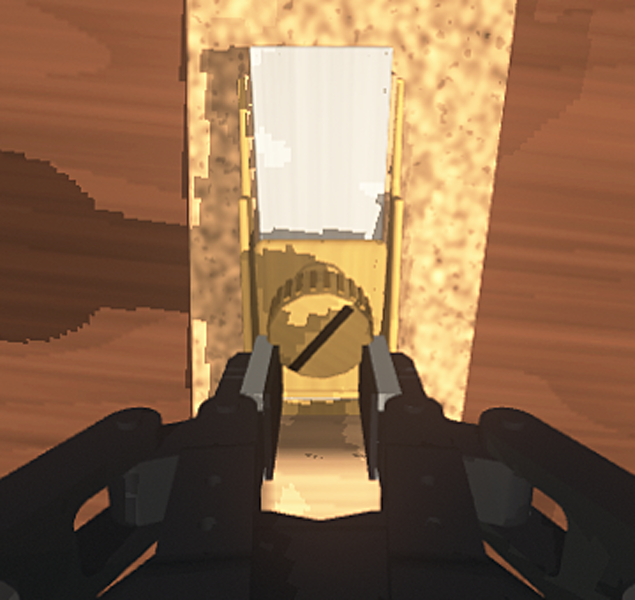

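```bash
python3 - <<'E'
from h import *
np.set_printoptions(precision=1,suppress=True)
p=shot('side');t=np.array([.625,0,.196])
for b in(0,13,30,50): print(b,proj(p,[t+[s*.0425,0,b/1e3] for s in(-1,0,1)]).ravel())
a=cv2.imread('pics/side0.png')[130:200,280:400]; 
w=cv2.imread('pics/wrist0.png')[240:420,100:460]
cv2.imwrite('pics/g4.png',np.vstack([cv2.resize(a,(514,300),interpolation=2),cv2.resize(w,(514,257))]))
E
```

```text
0 [317.9 198.2 335.2 195.5 352.3 192.9]
13 [318.2 194.2 335.8 191.6 353.1 189. ]
30 [318.7 188.9 336.5 186.3 354.  183.7]
50 [319.4 182.5 337.4 179.8 355.2 177.2]
```

View pics/g4.png

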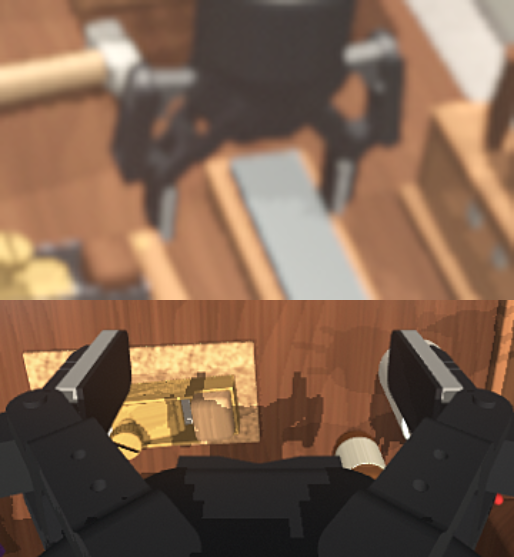

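```bash
python3 - <<'E'
from h import *
print([a for a in dir(manip) if a[0]!='_'], manip.pinch_z)
E
python3 go.py 0.523 -0.1775 0.02 6.1
```

```text
['PlanningError', 'look_for', 'pinch_z', 'sense', 'sign_off', 'silhouettes', 'snapshot'] 0.0187
t 7.4167 pos [ 0.5246 -0.1779  0.0212] q [-0.5284  0.6951  1.7457 -0.0008  0.6984 -2.2055] yaw 6.1276776423206485 toolz [ 0.0018 -0.0016 -1.    ]
mm [1.5366 0.575  1.1931] share [0.0031 0.0012 0.0024] rows 0.04888312044397457
rot deg [-0.1038  0.0921  0.0278] share [-0.0003  0.0003  0.0001]
F [-1.3848 -2.6705  4.85  ] [-0.3494  0.1166  0.0723] 0.25410207344153785 67.59306192398071
```

Emit:
servo_tool --commands '[0.003, 0, 0, 0, 0, 0, 1, 0, 0, 0, 0, 0, 0, 1, 0, 0, 0, 0, 0, 0, 1, 0, 0, 0, 0, 0, 0, 1, 0, 0, 0, 0, 0, 0, 1, 0, 0, 0, 0, 0, 0, 1]'

```text
t: 7.92
tcp_pos: [0.5221, -0.1768, 0.0202]
tool_rot: [-0.053, 0.999, 0.0, -0.0]
force: [-0.3, -0.5, 0.3]
finger_gap: 1.0
gripper_force: 0.0
```

Emit:
servo_tool --commands '[0, 0, 0.014, 0, 0, 0, 1, 0, 0, 0.014, 0, 0, 0, 1, 0, 0, 0, 0, 0, 0, 1]'

```text
t: 8.17
tcp_pos: [0.5213, -0.1765, 0.0049]
tool_rot: [-0.053, 0.999, 0.001, -0.001]
force: [1.0, 0.1, -0.0]
finger_gap: 0.999
gripper_force: 0.0
```

```bash
python3 go.py 0.523 -0.1775 -0.015 6.1; python3 -c "
from h import *
from scipy.spatial.transform import Rotation as R
p=shot('wrist');s=manip.sense();M=R.from_quat(s['tool_rot']).as_matrix();t=s['tcp_pos']
for b in(13,30,45):print(b,proj(p,[t+M@np.array([x,y*42.5,-b])/1000 for x in(11,-11) for y in(-1,1)]).ravel().round())
s=shot('side');u,v=proj(s,[.52,-.177,.04])[0].astype(int)
a=cv2.resize(p['img'][60:400,100:460],(423,400));b=cv2.resize(s['img'][v-60:v+60,u-56:u+56],(373,400),interpolation=2)
cv2.imwrite('pics/g5.png',np.hstack([a,b])[:,:,::-1])"
```

```text
t 8.1667 pos [ 0.5213 -0.1765  0.0049] q [-0.5295  0.7223  1.7561  0.      0.6661 -2.2071] yaw 6.11762284074598 toolz [-0.0025  0.0015 -1.    ]
mm [-1.6723 -1.2409 19.8445] share [-0.0033 -0.0025  0.0397] rows 0.4808066439724437
rot deg [ 0.0994 -0.1336  0.0177] share [ 0.0003 -0.0004  0.    ]
F [ 0.982   0.0822 -0.0312] [ 0.0055 -0.0364  0.0019] 0.9987327189257178 0.0
13 [206. 233. 355. 233. 208. 268. 352. 268.]
30 [198. 243. 362. 244. 201. 282. 359. 282.]
45 [190. 255. 370. 255. 193. 296. 367. 297.]
```

View pics/g5.png

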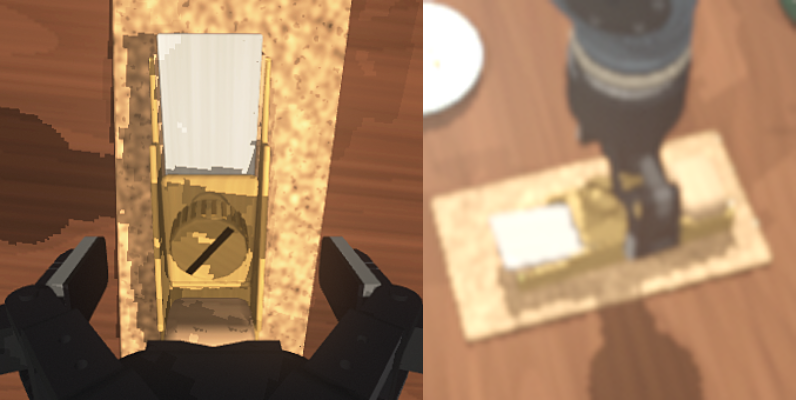

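Emit:
servo_tool --commands '[-0.003, -0.002, 0.02, 0, 0, 0, 1, 0, 0, 0.02, 0, 0, 0, 1, 0, 0, 0.012, 0, 0, 0, 1, 0, 0, 0, 0, 0, 0, 1]'

```text
t: 8.6
tcp_pos: [0.5227, -0.1773, -0.0215]
tool_rot: [-0.053, 0.999, 0.001, -0.001]
force: [-0.5, 0.1, 1.0]
finger_gap: 1.004
gripper_force: 0.0
```

Emit:
servo_tool --commands '[0, 0, 0, 0, 0, 0, -1, 0, 0, 0, 0, 0, 0, -1, 0, 0, 0, 0, 0, 0, -1, 0, 0, 0, 0, 0, 0, -1, 0, 0, 0, 0, 0, 0, -1]' --force 70

```text
t: 9.02
tcp_pos: [0.5243, -0.1781, -0.0189]
tool_rot: [-0.053, 0.999, -0.0, 0.0]
force: [-0.1, 0.2, 2.9]
finger_gap: 0.57
gripper_force: 76.9
```

```bash
python3 go.py 0.523 -0.1775 0.06 0
```

```text
t 9.0167 pos [ 0.5243 -0.1781 -0.0189] q [-0.5293  0.7662  1.7563  0.      0.618  -2.207 ] yaw 6.120651367676317 toolz [ 0.0009 -0.0005 -1.    ]
mm [  1.118    0.6702 -78.9437] share [ 0.0022  0.0013 -0.1579] rows 1.9025173532975679
rot deg [-0.032   0.0501  6.1207] share [-0.0001  0.0001  0.017 ]
F [-0.1204  0.21    2.9386] [0.0956 0.0326 0.0121] 0.5700551229531413 76.90847754478455
```

Emit:
servo_tool --commands '[0, 0, -0.02, 0, 0, 0, -1, 0, 0, -0.05, 0, 0, 0, -1, 0, 0, -0.05, 0, 0, 0, -1, 0, 0, -0.04, 0, 0, 0.017, -1, -0.015, 0.06, 0, 0, 0, 0, -1, -0.015, 0.075, 0, 0, 0, 0, -1, -0.015, 0.075, 0, 0, 0, 0, -1, -0.015, 0.075, 0, 0, 0, 0, -1, -0.015, 0.071, 0, 0, 0, 0, -1, 0, 0, 0, 0, 0, 0, -1, 0, 0, 0, 0, 0, 0, -1, 0, 0, 0, 0, 0, 0, -1]'

```text
t: 10.02
tcp_pos: [0.5601, 0.0005, 0.0598]
tool_rot: [-0.001, 1.0, 0.0, -0.001]
force: [-0.4, -0.7, -8.6]
finger_gap: 0.566
gripper_force: 76.2
```

```bash
python3 go.py 0.562 0.0 -0.025 0
```

```text
t 10.0167 pos [0.5601 0.0005 0.0598] q [-0.1983  0.637   1.7084 -0.0007  0.7987 -1.7701] yaw 0.08529565501063985 toolz [-0.0025  0.     -1.    ]
mm [-2.0938 -0.5255 84.765 ] share [-0.0042 -0.0011  0.1695] rows 2.043191685832095
rot deg [ 0.0001 -0.1461  0.0853] share [ 0.     -0.0004  0.0002]
F [-0.3789 -0.701  -8.645 ] [-0.0662  0.002  -0.0445] 0.5664203697664748 76.22582226991653
```

Emit:
servo_tool --commands '[-0.003, 0, 0.05, 0, 0, 0, -1, 0, 0, 0.05, 0, 0, 0, -1, 0, 0, 0.04, 0, 0, 0, -1, 0, 0, 0.018, 0, 0, 0, -1, 0, 0, 0.004, 0, 0, 0, -1, 0, 0, 0.003, 0, 0, 0, -1, 0, 0, 0, 0, 0, 0, -1, 0, 0, 0, 0, 0, 0, -1]'

```text
t: 10.68
tcp_pos: [0.564, -0.0005, -0.021]
tool_rot: [0.0, 1.0, -0.0, 0.001]
force: [-0.1, -0.5, -8.1]
finger_gap: 0.564
gripper_force: 76.2
```

```bash
python3 go.py 0.562 0.0 -0.025 0
```

```text
t 10.6833 pos [ 0.564  -0.0005 -0.021 ] q [-0.1989  0.7762  1.7311 -0.      0.6318 -1.7692] yaw -0.027700004977191384 toolz [ 0.0024 -0.0005 -1.    ]
mm [2.004  0.4635 4.0298] share [0.004  0.0009 0.0081] rows 0.1090222073866834
rot deg [-0.0287  0.1362 -0.0277] share [-0.0001  0.0004 -0.0001]
F [-0.1081 -0.4727 -8.0516] [-0.0382  0.0077 -0.0095] 0.5642000853084272 76.20964139699936
```

Emit:
servo_tool --commands '[0, 0, 0.003, 0, 0, 0, -1, 0, 0, 0.003, 0, 0, 0, -1, 0, 0, 0, 0, 0, 0, -1]'

```text
t: 10.93
tcp_pos: [0.5631, 0.0001, -0.0247]
tool_rot: [-0.0, 1.0, -0.0, 0.0]
force: [-0.3, 1.0, -8.4]
finger_gap: 0.568
gripper_force: 76.3
```

Emit:
servo_tool --commands '[0, 0, 0.002, 0, 0, 0, -1, 0, 0, 0, 0, 0, 0, -1]'

```text
t: 11.1
tcp_pos: [0.5631, 0.0001, -0.025]
tool_rot: [-0.0, 1.0, -0.0, 0.0]
force: [-2.0, -0.6, 2.1]
finger_gap: 0.568
gripper_force: 77.4
```

Emit:
servo_tool --commands '[0, 0, 0.002, 0, 0, 0, -1, 0, 0, 0, 0, 0, 0, -1]'

```text
t: 11.27
tcp_pos: [0.5631, 0.0001, -0.0249]
tool_rot: [-0.0, 1.0, -0.0, 0.001]
force: [-3.2, 0.2, 9.5]
finger_gap: 0.572
gripper_force: 78.6
```

Emit:
servo_tool --commands '[0, 0, -0.003, 0, 0, 0, 1, 0, 0, 0, 0, 0, 0, 1, 0, 0, 0, 0, 0, 0, 1, 0, 0, 0, 0, 0, 0, 1, 0, 0, -0.04, 0, 0, 0, 1, 0, 0, -0.08, 0, 0, 0, 1, 0, 0, -0.08, 0, 0, 0, 1, 0.007, 0.07, 0, 0, 0, 0, 1, 0.007, 0.07, 0, 0, 0, 0, 1, 0.007, 0.07, 0, 0, 0, 0, 1, 0.007, 0.07, 0, 0, 0, 0, 1, 0.001, 0.072, 0, 0, 0, -0.0074, 1]'

```text
t: 12.27
tcp_pos: [0.5476, 0.1774, 0.0744]
tool_rot: [-0.023, 1.0, -0.0, -0.0]
force: [0.5, 0.1, -0.1]
finger_gap: 1.002
gripper_force: 0.0
```

Emit:
servo_tool --commands '[0, 0, 0, 0, 0, 0, 1, 0, 0, 0, 0, 0, 0, 1, 0, 0, 0, 0, 0, 0, 1]'

```text
t: 12.52
tcp_pos: [0.5484, 0.176, 0.0742]
tool_rot: [-0.024, 1.0, -0.0, -0.0]
force: [0.0, 0.1, 0.8]
finger_gap: 1.0
gripper_force: 0.0
```

```bash
python3 go.py 0.5485 0.176 -0.008 2.65; python3 - <<'E'
from h import *
np.set_printoptions(precision=3,suppress=True)
# check brass plane on the bench, dark plane
for n in('scene','side'):
    p=shot(n)
    for q in('next_plane','done_plane'):
        for k in manip.silhouettes(p,q):
            v,u=np.nonzero(k['pixels']); print(n,q,round(k['conf'],2),onz(p,[u.mean(),v.mean()],.025)[0],p['img'][k['pixels']].mean(0))
E
```

```text
t 12.5167 pos [0.5484 0.176  0.0742] q [ 0.1169  0.6287  1.6617 -0.0005  0.8514 -1.5007] yaw 2.7039075587886146 toolz [-0.0001 -0.0004 -1.    ]
mm [-0.1497 -0.0039 82.2224] share [-0.0003 -0.      0.1644] rows 1.9812647985338543
rot deg [-0.0228 -0.0064  0.0539] share [-0.0001 -0.      0.0001]
F [0.0147 0.1333 0.7769] [ 0.0228 -0.006  -0.0014] 1.0000371246648616 0.0
scene next_plane 0.6 [ 0.571 -0.003  0.025] [220.543 188.475 131.848]
scene next_plane 0.55 [ 0.293 -0.313  0.025] [130.394  82.402 131.362]
scene done_plane 0.88 [0.516 0.564 0.025] [142.99  150.197 163.232]
scene done_plane 0.8 [0.55  0.179 0.025] [186.791 150.361 106.384]
scene done_plane 0.57 [0.528 0.005 0.025] [204.957 161.629 106.243]
side next_plane 0.7 [ 0.285 -0.314  0.025] [140.921 101.498 140.614]
side next_plane 0.58 [ 0.557 -0.007  0.025] [199.395 175.493 133.457]
side done_plane 0.98 [0.501 0.562 0.025] [145.579 147.561 166.148]
side done_plane 0.85 [0.55  0.187 0.025] [169.741 146.887 121.946]
```

Emit:
servo_tool --commands '[0, 0, 0.06, 0, 0, 0, 1, 0, 0, 0.05, 0, 0, 0, 1, 0, 0, 0.034, 0, 0, 0, 1, 0, 0, 0.02, 0, 0, 0, 1, 0, 0, 0, 0, 0, 0, 1, 0, 0, 0, 0, 0, 0, 1]'

```text
t: 13.32
tcp_pos: [0.5485, 0.1757, -0.0077]
tool_rot: [-0.023, 1.0, -0.0, -0.0]
force: [0.5, 0.4, 0.5]
finger_gap: 1.001
gripper_force: 0.0
```

Emit:
servo_tool --commands '[0, 0, 0, 0, 0, 0, -1, 0, 0, 0, 0, 0, 0, -1, 0, 0, 0, 0, 0, 0, -1, 0, 0, 0, 0, 0, 0, -1, 0, 0, 0, 0, 0, 0, -1]' --force 70

```text
t: 13.73
tcp_pos: [0.5494, 0.1765, -0.006]
tool_rot: [-0.023, 1.0, 0.0, 0.001]
force: [-0.6, 0.0, 6.9]
finger_gap: 0.567
gripper_force: 76.9
```

```bash
python3 go.py 0.5485 0.176 -0.007 2.65
```

```text
t 13.7333 pos [ 0.5494  0.1765 -0.006 ] q [ 0.117   0.7594  1.6943  0.0005  0.6852 -1.5004] yaw 2.6509577466956387 toolz [ 0.0026  0.0006 -1.    ]
mm [ 0.9109 -0.423   0.9696] share [ 0.0018 -0.0008  0.0019] rows 0.033638612288569424
rot deg [0.0286 0.1495 0.0009] share [0.0001 0.0004 0.    ]
F [-0.5761  0.024   6.8731] [ 0.1002  0.1568 -0.0274] 0.5671212355359857 76.91027998924255
```

Emit:
servo_tool --commands '[0, 0, -0.02, 0, 0, 0, -1, 0, 0, -0.04, 0, 0, 0, -1, 0, 0, -0.07, 0, 0, 0, -1, 0, 0, -0.07, 0, 0, -0.0018, -1, 0, 0, 0, 0, 0, 0, -1, 0, 0, 0, 0, 0, 0, -1]'

```text
t: 14.23
tcp_pos: [0.5493, 0.1762, 0.0941]
tool_rot: [-0.029, 1.0, 0.0, 0.002]
force: [-0.4, 0.0, -7.8]
finger_gap: 0.567
gripper_force: 75.8
```

Emit:
servo_tool --commands '[0.0122, -0.06, 0, 0, 0, 0, -1, 0.0122, -0.077, 0, 0, 0, 0, -1, 0.0122, -0.077, 0, 0, 0, 0, -1, 0.0122, -0.077, 0, 0, 0, 0, -1, 0.0122, -0.077, 0, 0, 0, 0, -1, 0.0122, -0.077, 0, 0, 0, 0, -1, 0.0122, -0.077, 0, 0, 0, 0, -1, 0.0122, -0.077, 0, 0, 0, 0, -1, 0.0122, -0.077, 0, 0, 0, 0, -1, 0, -0.017, 0, 0, 0, 0, -1, 0, 0, 0, 0, 0, 0, -1, 0, 0, 0, 0, 0, 0, -1]'

```text
t: 15.23
tcp_pos: [0.5114, -0.1724, 0.0903]
tool_rot: [-0.028, 1.0, 0.002, -0.002]
force: [-1.3, 0.3, -8.2]
finger_gap: 0.567
gripper_force: 76.3
```

```bash
python3 go.py 0.5139 -0.173 -0.018 3.3
```

```text
t 15.2333 pos [ 0.5114 -0.1724  0.0903] q [-0.5326  0.5687  1.739   0.0006  0.8398 -2.1592] yaw 3.1750732475337884 toolz [-0.0049  0.0034 -1.    ]
mm [ -3.0111  -1.1238 108.3008] share [-0.006  -0.0022  0.2166] rows 2.6108077093520135
rot deg [ 0.21   -0.2708 -0.1244] share [ 0.0006 -0.0008 -0.0003]
F [-1.2989  0.2647 -8.1583] [ 0.0877  0.0736 -0.0109] 0.5668378314157193 76.25672936439514
```

Emit:
servo_tool --commands '[-0.002, -0.001, 0.06, 0, 0, 0, -1, 0, 0, 0.06, 0, 0, 0, -1, 0, 0, 0.05, 0, 0, 0, -1, 0, 0, 0.03, 0, 0, 0, -1, 0, 0, 0.006, 0, 0, 0, -1, 0, 0, 0, 0, 0, 0, -1, 0, 0, 0, 0, 0, 0, -1, 0, 0, 0, 0, 0, 0, -1]'

```text
t: 15.9
tcp_pos: [0.5156, -0.1733, -0.0096]
tool_rot: [-0.029, 1.0, -0.001, 0.001]
force: [0.6, -0.2, -7.1]
finger_gap: 0.568
gripper_force: 76.2
```

```bash
python3 go.py 0.5139 -0.173 -0.019 3.3
```

```text
t 15.9 pos [ 0.5156 -0.1733 -0.0096] q [-0.5297  0.7428  1.7804  0.0001  0.6164 -2.1594] yaw 3.367604500929957 toolz [ 0.0017 -0.001  -1.    ]
mm [1.6705 0.3638 9.4065] share [0.0033 0.0007 0.0188] rows 0.23037587267524204
rot deg [-0.0617  0.0966  0.0677] share [-0.0002  0.0003  0.0002]
F [ 0.5538 -0.1932 -7.0777] [-0.0162  0.0255 -0.0786] 0.5678566651617433 76.15210175514221
```

Emit:
servo_tool --commands '[0.003, 0, 0.006, 0, 0, 0, -1, 0, 0, 0.005, 0, 0, 0, -1, 0, 0, 0.003, 0, 0, 0, -1, 0, 0, 0, 0, 0, 0, -1]'

```text
t: 16.23
tcp_pos: [0.513, -0.1736, -0.0175]
tool_rot: [-0.029, 1.0, 0.0, -0.0]
force: [-0.2, -0.4, -8.2]
finger_gap: 0.569
gripper_force: 76.3
```

Emit:
servo_tool --commands '[0, 0, 0.003, 0, 0, 0, -1, 0, 0, 0, 0, 0, 0, -1]'

```text
t: 16.4
tcp_pos: [0.5132, -0.1737, -0.018]
tool_rot: [-0.029, 1.0, -0.0, 0.0]
force: [-1.1, 0.0, 3.5]
finger_gap: 0.567
gripper_force: 77.3
```

Emit:
servo_tool --commands '[0, 0, 0.002, 0, 0, 0, -1, 0, 0, 0, 0, 0, 0, -1]'

```text
t: 16.57
tcp_pos: [0.5132, -0.1737, -0.018]
tool_rot: [-0.029, 1.0, -0.0, 0.0]
force: [-3.7, 1.1, 10.7]
finger_gap: 0.568
gripper_force: 78.4
```

Emit:
servo_tool --commands '[0, 0, 0.001, 0, 0, 0, -1, 0, 0, 0, 0, 0, 0, -1]'

```text
t: 16.73
tcp_pos: [0.5132, -0.1737, -0.0181]
tool_rot: [-0.029, 1.0, -0.0, 0.0]
force: [-4.2, 0.8, 14.2]
finger_gap: 0.566
gripper_force: 78.9
```

Emit:
servo_tool --commands '[0, 0, -0.005, 0, 0, 0, 1, 0, 0, 0, 0, 0, 0, 1, 0, 0, 0, 0, 0, 0, 1, 0, 0, 0, 0, 0, 0, 1, 0, 0, -0.04, 0, 0, 0, 1, 0, 0, -0.08, 0, 0, 0, 1, 0, 0, -0.08, 0, 0, 0.0092, 1, -0.02, 0.0695, 0, 0, 0, 0, 1, -0.02, 0.0695, 0, 0, 0, 0, 1, -0.02, 0.0695, 0, 0, 0, 0, 1, -0.02, 0.0695, 0, 0, 0, 0, 1, -0.02, 0.0695, 0, 0, 0, 0, 1]'

```text
t: 17.73
tcp_pos: [0.5635, 0.0017, 0.0819]
tool_rot: [0.0, 1.0, -0.0, 0.0]
force: [0.5, 0.4, 0.0]
finger_gap: 0.998
gripper_force: 0.0
```

Emit:
servo_tool --commands '[0, 0, 0, 0, 0, 0, 1, 0, 0, 0, 0, 0, 0, 1, 0, 0, 0, 0, 0, 0, 1]'

```text
t: 17.98
tcp_pos: [0.563, 0.0002, 0.0816]
tool_rot: [-0.0, 1.0, -0.0, -0.0]
force: [-0.1, 0.2, 0.6]
finger_gap: 1.0
gripper_force: 0.0
```

```bash
python3 go.py 0.5631 0.0001 -0.024 0; python3 a.py wt1 next_plane next_plane_head
```

```text
t 17.9833 pos [0.563  0.0002 0.0816] q [-0.1979  0.6043  1.6901 -0.0005  0.8476 -1.7693] yaw 0.054579208919562916 toolz [-0.0005 -0.0003 -1.    ]
mm [ -0.1682  -0.0716 105.6311] share [-0.0003 -0.0001  0.2113] rows 2.545331524793058
rot deg [-0.0159 -0.0265  0.0546] share [-0.     -0.0001  0.0002]
F [-0.0775  0.2332  0.6239] [ 0.0113 -0.038   0.0063] 1.0003988066014842 0.0
18.0333 [ 5.62896879e-01 -4.79618142e-04  8.16544764e-02] [ 1.30206894 -0.07809397 -0.44281571]
next_plane 0.95 [249.4, 99.4, 67.4, 205.5] 
 [[ 2.48e+02  9.90e+01  4.75e-01 -2.30e-02]
 [ 3.15e+02  9.90e+01  4.74e-01  2.40e-02]
 [ 3.15e+02  3.05e+02  6.40e-01  3.00e-02]
 [ 2.48e+02  3.05e+02  6.40e-01 -2.80e-02]]
next_plane_head 0.93 [261.5, 188.8, 43.4, 44.4] 
 [[ 2.61e+02  1.88e+02  5.39e-01 -1.50e-02]
 [ 3.02e+02  1.88e+02  5.39e-01  1.60e-02]
 [ 3.02e+02  2.30e+02  5.73e-01  1.70e-02]
 [ 2.61e+02  2.30e+02  5.73e-01 -1.50e-02]]
```

Emit:
servo_tool --commands '[0, 0, 0.06, 0, 0, 0, 1, 0, 0, 0.06, 0, 0, 0, 1, 0, 0, 0.05, 0, 0, 0, 1, 0, 0, 0.03, 0, 0, 0, 1, 0, 0, 0.012, 0, 0, 0, 1, 0, 0, 0, 0, 0, 0, 1, 0, 0, 0, 0, 0, 0, -1, 0, 0, 0, 0, 0, 0, -1, 0, 0, 0, 0, 0, 0, -1, 0, 0, 0, 0, 0, 0, -1, 0, 0, 0, 0, 0, 0, -1]' --force 70

```text
t: 19.05
tcp_pos: [0.5643, 0.0001, -0.0223]
tool_rot: [0.0, 1.0, -0.0, 0.001]
force: [-0.9, 0.4, 7.1]
finger_gap: 0.566
gripper_force: 77.0
```

```bash
python3 go.py 0.5631 0.0001 0.07 0; python3 - <<'E'
from h import *
import pickle
p=pickle.load(open('wt1.pkl','rb'))
print('head from net',onz(p,[261.5+21.7,188.8+22.2],.061))
im=p['img'].astype(int); m=(im.sum(2)<190); v,u=np.nonzero(m[190:232,262:306]); v+=190;u+=262
# slot mask: dark, inside head
q,_,vt=np.linalg.svd(np.c_[u,v]-[u.mean(),v.mean()],full_matrices=False); d=vt[0]
g=onz(p,np.array([[u.mean(),v.mean()],[u.mean()+10*d[0],v.mean()+10*d[1]]]),.061)
print(len(u),'slot ctr',g[0],'yaw',np.degrees(np.arctan2(*(g[1]-g[0])[[1,0]])))
E
```

```text
t 19.05 pos [ 0.5643  0.0001 -0.0223] q [-0.1979  0.7788  1.731   0.0004  0.6289 -1.7686] yaw -0.0228957052932941 toolz [ 0.0029 -0.0004 -1.    ]
mm [  0.9354  -0.071  -92.3423] share [ 0.0019 -0.0001 -0.1847] rows 2.2252305705557864
rot deg [-0.0201  0.1675 -0.0229] share [-0.0001  0.0005 -0.0001]
F [-0.9282  0.3789  7.1127] [ 0.1576  0.1266 -0.0991] 0.5660088322684079 76.98313146829605
head from net [[0.54855161 0.00195473 0.061     ]]
118 slot ctr [ 5.50034522e-01 -2.23367368e-04  6.10000000e-02] yaw 140.12767539745687
```

Emit:
servo_tool --commands '[0, 0, -0.02, 0, 0, 0, -1, 0, 0, -0.05, 0, 0, 0, -1, 0, 0, -0.06, 0, 0, 0, -1, 0, 0, -0.05, 0, 0, 0, -1, 0.005, 0.06, 0, 0, 0, 0, -1, 0.005, 0.075, 0, 0, 0, 0, -1, 0.005, 0.075, 0, 0, 0, 0, -1, 0.005, 0.075, 0, 0, 0, 0, -1, 0.005, 0.066, 0, 0, 0, -0.0074, -1, 0, 0, 0, 0, 0, 0, -1, 0, 0, 0, 0, 0, 0, -1, 0, 0, 0, 0, 0, 0, -1]'

```text
t: 20.05
tcp_pos: [0.5492, 0.1757, 0.0653]
tool_rot: [-0.024, 1.0, -0.0, -0.001]
force: [1.0, -0.5, -8.4]
finger_gap: 0.569
gripper_force: 76.1
```

Emit:
servo_tool --commands '[0, 0, 0.04, 0, 0, 0, -1, 0, 0, 0.04, 0, 0, 0, -1, 0, 0, 0.03, 0, 0, 0, -1, 0, 0, 0, 0, 0, 0, -1, 0, 0, 0, 0, 0, 0, -1, 0, 0, 0, 0, 0, 0, -1]'

```text
t: 20.55
tcp_pos: [0.5514, 0.1748, 0.0115]
tool_rot: [-0.023, 1.0, -0.0, 0.0]
force: [0.4, -0.1, -8.3]
finger_gap: 0.571
gripper_force: 76.1
```

```bash
python3 go.py 0.552 0.1757 -0.007 2.65; python3 a.py wp1 next_plane cradle
```

```text
t 20.55 pos [0.5514 0.1748 0.0115] q [ 0.114   0.7315  1.6842 -0.0002  0.7249 -1.5017] yaw 2.581436977606316 toolz [ 0.001 -0.    -1.   ]
mm [-0.5759  0.8463 18.4653] share [-0.0012  0.0017  0.0369] rows 0.4456300485337981
rot deg [-0.0033  0.0555 -0.0686] share [-0.      0.0002 -0.0002]
F [ 0.3706 -0.0655 -8.34  ] [ 0.0184 -0.0327 -0.0621] 0.571444484552506 76.1418691277504
20.6 [0.5518812  0.17510572 0.01191788] [-0.40688822  0.50292647 -8.700846  ]
next_plane 0.64 [221.7, 72.3, 122.9, 280.3] 
 [[2.21e+02 7.10e+01 4.58e-01 1.42e-01]
 [3.42e+02 7.10e+01 4.55e-01 2.00e-01]
 [3.42e+02 3.53e+02 6.17e-01 2.17e-01]
 [2.21e+02 3.53e+02 6.21e-01 1.41e-01]]
next_plane 0.41 [0.0, 1.1, 40.9, 58.1] 
 [[-0.00e+00  0.00e+00  4.29e-01  3.60e-02]
 [ 3.80e+01  0.00e+00  4.29e-01  5.50e-02]
 [ 3.80e+01  5.80e+01  4.54e-01  5.20e-02]
 [ 0.00e+00  5.80e+01  4.55e-01  3.20e-02]]
cradle 0.57 [181.2, 50.9, 201.4, 298.6] 
 [[1.85e+02 4.90e+01 4.48e-01 1.25e-01]
 [3.79e+02 4.90e+01 4.44e-01 2.17e-01]
 [3.79e+02 3.49e+02 6.13e-01 2.40e-01]
 [1.85e+02 3.49e+02 6.19e-01 1.18e-01]]
```

Emit:
servo_tool --commands '[0, 0.001, 0.012, 0, 0, 0, -1, 0, 0, 0.006, 0, 0, 0, -1, 0, 0, 0, 0, 0, 0, -1, 0, 0, 0, 0, 0, 0, -1]'

```text
t: 21.03
tcp_pos: [0.5502, 0.1763, 0.0016]
tool_rot: [-0.023, 1.0, -0.0, -0.0]
force: [0.0, 0.6, -8.4]
finger_gap: 0.562
gripper_force: 76.2
```

Emit:
servo_tool --commands '[0, 0, 0.004, 0, 0, 0, -1, 0, 0, 0.003, 0, 0, 0, -1, 0, 0, 0, 0, 0, 0, -1]'

```text
t: 21.28
tcp_pos: [0.5504, 0.1762, -0.0019]
tool_rot: [-0.023, 1.0, -0.0, -0.0]
force: [-0.6, 0.8, -7.6]
finger_gap: 0.563
gripper_force: 76.2
```

Emit:
servo_tool --commands '[0, 0, 0.004, 0, 0, 0, -1, 0, 0, 0, 0, 0, 0, -1]'

```text
t: 21.45
tcp_pos: [0.5505, 0.1762, -0.0039]
tool_rot: [-0.023, 1.0, -0.0, -0.0]
force: [-0.3, -0.1, -8.0]
finger_gap: 0.57
gripper_force: 76.2
```

Emit:
servo_tool --commands '[0, 0, 0.003, 0, 0, 0, -1, 0, 0, 0, 0, 0, 0, -1]'

```text
t: 21.62
tcp_pos: [0.5506, 0.1762, -0.0043]
tool_rot: [-0.023, 1.0, -0.0, 0.0]
force: [-3.0, -0.3, -1.0]
finger_gap: 0.569
gripper_force: 76.9
```

Emit:
servo_tool --commands '[0, 0, 0.003, 0, 0, 0, -1, 0, 0, 0, 0, 0, 0, -1]'

```text
t: 21.78
tcp_pos: [0.5506, 0.1762, -0.0044]
tool_rot: [-0.023, 1.0, -0.0, 0.0]
force: [-4.9, -1.3, 9.1]
finger_gap: 0.562
gripper_force: 78.3
```

Emit:
servo_tool --commands '[0, 0, 0.002, 0, 0, 0, -1, 0, 0, 0, 0, 0, 0, -1]'

```text
t: 21.95
tcp_pos: [0.5506, 0.1762, -0.0044]
tool_rot: [-0.023, 1.0, -0.0, 0.0]
force: [-6.1, -0.5, 15.9]
finger_gap: 0.564
gripper_force: 79.1
```

Emit:
servo_tool --commands '[0, 0, -0.006, 0, 0, 0, 1, 0, 0, 0, 0, 0, 0, 1, 0, 0, 0, 0, 0, 0, 1, 0, 0, 0, 0, 0, 0, 1, 0, 0, -0.04, 0, 0, 0, 1, 0, 0, -0.08, 0, 0, 0, 1, 0, 0, -0.08, 0, 0, 0, 1, 0, 0, 0, 0, 0, 0, 1, 0, 0, 0, 0, 0, 0, 1, 0, 0, 0, 0, 0, 0, 1]'

```text
t: 22.78
tcp_pos: [0.5504, 0.1761, 0.0952]
tool_rot: [-0.023, 1.0, -0.0, -0.0]
force: [-0.6, 0.8, -0.0]
finger_gap: 0.997
gripper_force: 0.0
```

```bash
python3 a.py wp2 next_plane next_plane_head cradle; python3 go.py 0.5505 0.176 0 2.65; cat > slot.py <<'E'
from h import *
import pickle,sys
def slot(p,z,yaw,r=16,c=None,th=190):
    if c is None: c=np.array(manip.look_for(p,'next_plane_head')[0]['box']); c=c[:2]+c[2:]/2
    im=p['img'].astype(int); V,U=np.mgrid[:420,:560]; m=(im.sum(2)<th)&((U-c[0])**2+(V-c[1])**2<r*r)
    n,l,st,_=cv2.connectedComponentsWithStats(m.astype(np.uint8)); k=1+st[1:,4].argmax(); v,u=np.nonzero(l==k)
    s=np.c_[u,v]; d=np.linalg.svd(s-s.mean(0),full_matrices=False)[2][0]; g=onz(p,np.array([s.mean(0),s.mean(0)+10*d]),z)
    print('net c',c,'slot px',len(u),s.mean(0),'world',g[0],'slot yaw rel plane',(np.degrees(np.arctan2(*(g[1]-g[0])[[1,0]]))-yaw)%180,'headnet',onz(p,c,z)[0]); return g[0]
if __name__=='__main__': slot(pickle.load(open(sys.argv[1],'rb')),float(sys.argv[2]),float(sys.argv[3]),c=np.array(eval(sys.argv[4])) if len(sys.argv)>4 else None)
E
python3 - <<'E'
from h import *; from slot import slot
p=shot('wrist'); slot(p,.079,2.65)
E
```

```text
22.8333 [0.54963808 0.17606033 0.09433625] [ 0.2175465  -0.74394169 -1.06388211]
next_plane 0.75 [248.5, 97.2, 70.0, 209.5] 
 [[2.48e+02 3.08e+02 6.41e-01 1.51e-01]
 [2.48e+02 9.70e+01 4.61e-01 1.47e-01]
 [3.16e+02 9.70e+01 4.58e-01 1.98e-01]
 [3.16e+02 3.08e+02 6.38e-01 2.13e-01]]
next_plane_head 0.67 [260.9, 188.7, 43.9, 44.3] 
 [[2.530e+02 2.190e+02 5.560e-01 1.530e-01]
 [2.718e+02 1.814e+02 5.240e-01 1.680e-01]
 [3.098e+02 2.004e+02 5.380e-01 1.990e-01]
 [2.910e+02 2.380e+02 5.710e-01 1.860e-01]]
cradle 0.74 [213.3, 78.1, 134.6, 240.5] 
 [[2.17e+02 3.18e+02 6.53e-01 1.22e-01]
 [2.17e+02 7.80e+01 4.48e-01 1.24e-01]
 [3.43e+02 7.80e+01 4.44e-01 2.17e-01]
 [3.43e+02 3.18e+02 6.47e-01 2.38e-01]]
t 22.9833 pos [0.5494 0.176  0.0937] q [ 0.1164  0.6013  1.6441 -0.      0.8997 -1.5008] yaw 2.6602347073677777 toolz [-0.0034 -0.0004 -1.    ]
mm [-1.4109 -0.0484 93.7398] share [-0.0028 -0.0001  0.1875] rows 2.2590475970036556
rot deg [-0.0139 -0.197   0.0102] share [-0.     -0.0005  0.    ]
F [0.2331 0.481  0.3486] [-0.0328 -0.0083 -0.0065] 0.9994842114688532 0.0
net c [282.85 211.95] slot px 101 [283.31683168 214.42574257] world [0.53565538 0.17721397 0.079     ] slot yaw rel plane 140.52758482623588 headnet [0.53398777 0.17682466 0.079     ]
```

```bash
python3 go.py 0.5377 0.1767 0.0916 2.65 12
```

```text
t 23.0833 pos [0.5498 0.1761 0.0941] q [ 0.1165  0.6008  1.6435 -0.      0.8998 -1.5007] yaw 2.6598626419774405 toolz [-0.0025 -0.0003 -1.    ]
mm [12.0616  1.183   2.5549] share [0.0241 0.0024 0.0051] rows 0.29845445588027725
rot deg [-0.0122 11.8541  0.0086] share [-0.      0.0329  0.    ]
F [-0.6983  0.7498 -0.3898] [ 0.0018 -0.0174  0.0183] 1.0025916741943928 0.0
```

Emit:
servo_tool --commands '[0.024, 0.002, 0.005, 0, 0, 0, 1, 0, 0, 0, 0, 0.0166, 0, 1, 0, 0, 0, 0, 0.0166, 0, 1, 0, 0, 0, 0, 0, 0, 1, 0, 0, 0, 0, 0, 0, 1, 0, 0, 0, 0, 0, 0, 1, 0, 0, 0, 0, 0, 0, 1]'

```text
t: 23.67
tcp_pos: [0.5372, 0.1767, 0.0926]
tool_rot: [-0.023, 0.994, -0.002, -0.105]
force: [0.2, -0.2, 0.5]
finger_gap: 1.001
gripper_force: 0.0
```

```bash
python3 go.py 0.5252 0.1761 0.0329 2.65 12; python3 - <<'E'
from h import *; from slot import slot
p=shot('wrist'); slot(p,.079,2.65,r=18)
s=manip.silhouettes(p,'next_plane_head')
for k in s[:2]:
    v,u=np.nonzero(k['pixels']); print(k['conf'],k['box'],onz(p,[u.mean(),v.mean()],.075))
E
```

```text
t 23.6667 pos [0.5372 0.1767 0.0926] q [ 0.112   0.6721  1.5065  0.0147  1.1723 -1.5126] yaw 2.6767150424511215 toolz [-0.2079 -0.0098 -0.9781]
mm [-0.6776  0.0164 60.9427] share [-0.0014  0.      0.1219] rows 1.468589382616629
rot deg [-0.0105 -0.0151  0.0251] share [-0.     -0.      0.0001]
F [ 0.2393 -0.2154  0.4769] [ 0.0044 -0.1396  0.0155] 1.0014229004907818 0.0
net c [281.2 235.1] slot px 111 [280.58558559 237.56756757] world [0.53634717 0.17659604 0.079     ] slot yaw rel plane 141.19478575772754 headnet [0.53467327 0.17692506 0.079     ]
0.9 [262.8, 211.4, 36.0, 47.1] [[0.5349447  0.17612738 0.075     ]]
```

Emit:
servo_tool --commands '[-0.0015, 0, 0.04, 0, 0, 0, 1, 0, 0, 0.04, 0, 0, 0, 1, 0, 0, 0.025, 0, 0, 0, 1, 0, 0, 0.015, 0, 0, 0, 1, 0, 0, 0, 0, 0, 0, 1, 0, 0, 0, 0, 0, 0, 1]'

```text
t: 24.32
tcp_pos: [0.5269, 0.1762, 0.0343]
tool_rot: [-0.023, 0.994, -0.002, -0.104]
force: [1.0, 0.1, -0.0]
finger_gap: 1.002
gripper_force: 0.0
```

Emit:
servo_tool --commands '[0, 0, 0, 0, 0, 0, -1, 0, 0, 0, 0, 0, 0, -1, 0, 0, 0, 0, 0, 0, -1, 0, 0, 0, 0, 0, 0, -1, 0, 0, 0, 0, 0, 0, -1, 0, 0, 0, 0, 0, 0, -1, 0, 0, 0, 0, 0, 0, -1, 0, 0, 0, 0, 0, 0, -1]' --force 40

```text
t: 24.98
tcp_pos: [0.5274, 0.1755, 0.0346]
tool_rot: [-0.023, 0.994, -0.003, -0.104]
force: [0.0, -4.1, 4.8]
finger_gap: 0.304
gripper_force: 39.2
```

```bash
python3 go.py 0.5252 0.1761 0.0329 2.65 12; python3 - <<'E'
from h import *; from slot import slot
p=shot('wrist'); print(proj(p,[.5355,.1768,.079])); slot(p,.079,2.65,r=16,c=proj(p,[.5355,.1768,.079])[0])
E
```

```text
t 24.9833 pos [0.5274 0.1755 0.0346] q [ 0.1124  0.7444  1.5626  0.0146  1.042  -1.5138] yaw 2.683403211849196 toolz [-0.2061 -0.0106 -0.9785]
mm [1.7612 0.7481 2.1234] share [0.0035 0.0015 0.0042] rows 0.06887613217648729
rot deg [-0.0584  0.0933  0.0218] share [-0.0002  0.0003  0.0001]
F [ 0.0316 -4.1261  4.8303] [-0.5095  0.0895  0.1486] 0.30394544199160406 39.220953583717346
[[282.25940819 273.8526    ]]
net c [282.25940819 273.8526    ] slot px 172 [283.22674419 274.69186047] world [0.53588643 0.17728279 0.079     ] slot yaw rel plane 140.53959963278191 headnet [0.5355 0.1768 0.079 ]
```

Emit:
servo_tool --commands '[0.002, -0.001, 0, 0, 0, 0, -1, 0, 0, 0, 0, 0, 0, -1, 0, 0, 0, 0, 0, 0.0139, -1, 0, 0, 0, 0, 0, 0.0139, -1, 0, 0, 0, 0, 0, 0.0139, -1, 0, 0, 0, 0, 0, 0.0139, -1, 0, 0, 0, 0, 0, 0, -1, 0, 0, 0, 0, 0, 0, -1]'

```text
t: 25.7
tcp_pos: [0.5275, 0.1755, 0.0346]
tool_rot: [0.149, 0.983, -0.02, -0.101]
force: [4.3, -4.3, 4.2]
finger_gap: 0.299
gripper_force: 39.3
```

```bash
cat > tw.py <<'E'
from h import *; from slot import slot
from scipy.spatial.transform import Rotation as R
np.set_printoptions(precision=3,suppress=True)
s=manip.sense(); c=R.from_quat(s['tool_rot']).as_matrix()
W=(R.from_euler('z',2.65,degrees=True)*R.from_euler('y',12,degrees=True)).as_matrix()
d=W.T@c[:,1]; print('t',s['t'],'cw turn from start',(90-np.degrees(np.arctan2(d[1],d[0]))),'tcp',s['tcp_pos'],'lean',np.degrees(np.arccos(-(W.T@c[:,2])[2])),'F',s['force'],'T tool',c.T@s['ft_torque'],'gap',s['finger_gap'],s['gripper_force'],'q6',s['q'][5])
p=shot('wrist'); slot(p,.079,2.65,r=15,c=proj(p,[.5356,.177,.079])[0])
E
python3 tw.py
```

```text
t 25.7 cw turn from start 19.890192883632494 tcp [0.527 0.176 0.035] lean 0.22417504358995805 F [ 4.263 -4.272  4.178] T tool [ 0.262 -0.656  0.058] gap 0.2989544062998009 39.302539229393005 q6 -1.1670868617789376
net c [282.023 273.748] slot px 147 [283.15  275.122] world [0.536 0.177 0.079] slot yaw rel plane 120.98854373062707 headnet [0.536 0.177 0.079]
```

Emit:
servo_tool --commands '[-0.0017, -0.0007, 0, 0, 0, 0, -1, 0, 0, 0, 0, 0, 0.0139, -1, 0, 0, 0, 0, 0, 0.0139, -1, 0, 0, 0, 0, 0, 0.0139, -1, 0, 0, 0, 0, 0, 0.0139, -1, 0, 0, 0, 0, 0, 0.0139, -1, 0, 0, 0, 0, 0, 0.0139, -1, 0, 0, 0, 0, 0, 0.0139, -1, 0, 0, 0, 0, 0, 0.0139, -1, 0, 0, 0, 0, 0, 0.0139, -1, 0, 0, 0, 0, 0, 0.0139, -1, 0, 0, 0, 0, 0, 0, -1]'

```text
t: 26.75
tcp_pos: [0.5277, 0.1757, 0.0345]
tool_rot: [0.552, 0.827, -0.061, -0.083]
force: [3.0, -0.4, 4.9]
finger_gap: 0.303
gripper_force: 39.4
```

```bash
python3 tw.py
```

```text
t 26.75 cw turn from start 70.07444558556386 tcp [0.528 0.176 0.034] lean 0.19396376769258142 F [ 3.04  -0.444  4.931] T tool [-0.442 -0.265 -0.019] gap 0.30326578950531435 39.42027390003204 q6 -0.2922648508752764
net c [279.361 273.85 ] slot px 143 [282.231 276.224] world [0.537 0.177 0.079] slot yaw rel plane 73.56735175365124 headnet [0.536 0.177 0.079]
```

Emit:
servo_tool --commands '[0, 0, 0, 0, 0, 0.0139, -1, 0, 0, 0, 0, 0, 0.0139, -1, 0, 0, 0, 0, 0, 0.0139, -1, 0, 0, 0, 0, 0, 0.0139, -1, 0, 0, 0, 0, 0, 0.0139, -1, 0, 0, 0, 0, 0, 0.0139, -1, 0, 0, 0, 0, 0, 0.0139, -1, 0, 0, 0, 0, 0, 0.0139, -1, 0, 0, 0, 0, 0, 0.0139, -1, 0, 0, 0, 0, 0, 0.0139, -1, 0, 0, 0, 0, 0, 0, -1]'

```text
t: 27.72
tcp_pos: [0.5281, 0.1757, 0.0344]
tool_rot: [0.85, 0.517, -0.09, -0.05]
force: [3.9, 0.2, 4.0]
finger_gap: 0.3
gripper_force: 39.4
```

```bash
python3 tw.py
```

```text
t 27.7167 cw turn from start 120.02377491831916 tcp [0.528 0.176 0.034] lean 0.23769729429322875 F [3.919 0.171 4.025] T tool [-0.722  0.311  0.047] gap 0.3002363446101514 39.39630568027496 q6 0.579561878393104
net c [277.705 275.903] slot px 147 [280.245 278.633] world [0.536 0.175 0.079] slot yaw rel plane 25.642571986178325 headnet [0.536 0.177 0.079]
```

Emit:
servo_tool --commands '[0, 0, 0, 0, 0, 0.0083, -1, 0, 0, 0, 0, 0, 0.0083, -1, 0, 0, 0, 0, 0, 0.0083, -1, 0, 0, 0, 0, 0, 0.0083, -1, 0, 0, 0, 0, 0, 0.0083, -1, 0, 0, 0, 0, 0, 0, -1]'

```text
t: 28.27
tcp_pos: [0.5282, 0.1756, 0.0343]
tool_rot: [0.91, 0.403, -0.095, -0.038]
force: [6.4, 0.2, 3.9]
finger_gap: 0.307
gripper_force: 39.4
```

```bash
python3 tw.py
```

```text
t 28.2667 cw turn from start 134.89734077711634 tcp [0.528 0.176 0.034] lean 0.24614049599444948 F [6.444 0.165 3.914] T tool [-0.72   0.571  0.078] gap 0.3070603554995041 39.399189949035645 q6 0.8391178846676306
net c [277.647 276.673] slot px 150 [279.84 278.98] world [0.536 0.175 0.079] slot yaw rel plane 11.117898205248906 headnet [0.536 0.177 0.079]
```

Emit:
servo_tool --commands '[0, 0, 0, 0, 0, 0.0083, -1, 0, 0, 0, 0, 0, 0.0083, -1, 0, 0, 0, 0, 0, 0, -1]'

```text
t: 28.57
tcp_pos: [0.5282, 0.1756, 0.0344]
tool_rot: [0.929, 0.355, -0.097, -0.032]
force: [5.9, -0.2, 4.4]
finger_gap: 0.305
gripper_force: 39.4
```

```bash
python3 tw.py
```

```text
t 28.5667 cw turn from start 140.86932277115454 tcp [0.528 0.176 0.034] lean 0.24979953441557973 F [ 5.852 -0.196  4.416] T tool [-0.689  0.575 -0.   ] gap 0.3048523649384073 39.39604461193085 q6 0.943430564087632
net c [277.686 276.988] slot px 149 [279.826 279.007] world [0.535 0.176 0.079] slot yaw rel plane 4.915083433085158 headnet [0.536 0.177 0.079]
```

Emit:
servo_tool --commands '[0, 0, 0, 0, 0, 0.0083, -1, 0, 0, 0, 0, 0, 0, -1]'

```text
t: 28.78
tcp_pos: [0.528, 0.1756, 0.0344]
tool_rot: [0.938, 0.331, -0.098, -0.03]
force: [5.5, 0.1, 4.4]
finger_gap: 0.305
gripper_force: 39.4
```

```bash
python3 tw.py
```

```text
t 28.7833 cw turn from start 143.7983125396021 tcp [0.528 0.176 0.034] lean 0.22190884777571154 F [5.49  0.084 4.354] T tool [-0.542  0.667 -0.161] gap 0.3046230139291567 39.4161593914032 q6 0.9946610370008585
net c [278.064 276.929] slot px 149 [280.208 278.55 ] world [0.536 0.176 0.079] slot yaw rel plane 2.837625769029785 headnet [0.536 0.177 0.079]
```

Emit:
servo_tool --commands '[0, 0, 0, 0, 0, 0.0083, -1, 0, 0, 0, 0, 0, 0, -1]'

```text
t: 29.0
tcp_pos: [0.5272, 0.1751, 0.0343]
tool_rot: [0.946, 0.307, -0.1, -0.027]
force: [4.8, -0.9, 5.1]
finger_gap: 0.302
gripper_force: 39.5
```

```bash
python3 tw.py
```

```text
t 29.0 cw turn from start 146.68491608937876 tcp [0.527 0.175 0.034] lean 0.1266175688845466 F [ 4.782 -0.921  5.136] T tool [-0.465  0.398 -0.474] gap 0.30196555796011915 39.45663571357727 q6 1.0457158203983605
net c [278.177 275.718] slot px 149 [280.846 277.933] world [0.535 0.175 0.079] slot yaw rel plane 1.0802516063626229 headnet [0.536 0.177 0.079]
```

Emit:
servo_tool --commands '[0, 0, 0, 0, 0, 0.0083, -1, 0, 0, 0, 0, 0, 0, -1]'

```text
t: 29.22
tcp_pos: [0.5261, 0.1743, 0.0345]
tool_rot: [0.954, 0.282, -0.102, -0.024]
force: [3.4, -4.6, 7.7]
finger_gap: 0.303
gripper_force: 39.7
```

```bash
python3 tw.py
```

```text
t 29.2167 cw turn from start 149.77035021052183 tcp [0.526 0.174 0.035] lean 0.09620585190544668 F [ 3.393 -4.579  7.742] T tool [-0.634  0.028  0.03 ] gap 0.3029141215970188 39.670690298080444 q6 1.099523351416517
net c [278.023 273.564] slot px 145 [281.028 275.876] world [0.535 0.175 0.079] slot yaw rel plane 1.4848530886871458 headnet [0.536 0.177 0.079]
```

Emit:
servo_tool --commands '[0, 0, 0, 0, 0, -0.0139, -1, 0, 0, 0, 0, 0, -0.0139, -1, 0, 0, 0, 0, 0, -0.0139, -1, 0, 0, 0, 0, 0, -0.0139, -1, 0, 0, 0, 0, 0, -0.0139, -1, 0, 0, 0, 0, 0, -0.0139, -1, 0, 0, 0, 0, 0, -0.0139, -1, 0, 0, 0, 0, 0, -0.0139, -1, 0, 0, 0, 0, 0, -0.0139, -1, 0, 0, 0, 0, 0, 0, -1]'

```text
t: 30.1
tcp_pos: [0.5267, 0.1739, 0.0345]
tool_rot: [0.772, 0.627, -0.084, -0.061]
force: [3.0, -3.0, 6.1]
finger_gap: 0.303
gripper_force: 39.6
```

```bash
python3 tw.py
```

```text
t 30.1 cw turn from start 104.48594390147913 tcp [0.527 0.174 0.034] lean 0.10726380108948769 F [ 2.981 -3.037  6.066] T tool [-0.581 -0.563 -0.038] gap 0.3028302259357592 39.611729979515076 q6 0.3089109739166051
net c [279.651 271.887] slot px 143 [282.364 273.818] world [0.537 0.176 0.079] slot yaw rel plane 44.944583807910846 headnet [0.536 0.177 0.079]
```

Emit:
servo_tool --commands '[0, 0, 0, 0, 0, -0.0139, -1, 0, 0, 0, 0, 0, -0.0139, -1, 0, 0, 0, 0, 0, -0.0139, -1, 0, 0, 0, 0, 0, -0.0139, -1, 0, 0, 0, 0, 0, -0.0139, -1, 0, 0, 0, 0, 0, -0.0139, -1, 0, 0, 0, 0, 0, -0.0139, -1, 0, 0, 0, 0, 0, -0.0139, -1, 0, 0, 0, 0, 0, 0, -1, 0, 0, 0, 0, 0, 0, -1]'

```text
t: 30.98
tcp_pos: [0.5272, 0.174, 0.0343]
tool_rot: [0.512, 0.853, -0.058, -0.086]
force: [4.3, -3.1, 6.3]
finger_gap: 0.302
gripper_force: 39.5
```

```bash
python3 tw.py
```

```text
t 30.9833 cw turn from start 64.61378418925672 tcp [0.527 0.174 0.034] lean 0.13283755394899974 F [ 4.27  -3.073  6.334] T tool [-0.313 -0.846 -0.059] gap 0.30217606451218265 39.53348994255066 q6 -0.3870742295677792
net c [281.802 271.715] slot px 150 [283.113 272.513] world [0.536 0.177 0.079] slot yaw rel plane 83.40383165099038 headnet [0.536 0.177 0.079]
```

Emit:
servo_tool --commands '[0, 0, 0, 0, 0, -0.0083, -1, 0, 0, 0, 0, 0, -0.0083, -1, 0, 0, 0, 0, 0, 0, -1, 0, 0, 0, 0, 0, 0, -1]'

```text
t: 31.37
tcp_pos: [0.5273, 0.1741, 0.0343]
tool_rot: [0.467, 0.878, -0.053, -0.089]
force: [3.7, -3.8, 5.7]
finger_gap: 0.305
gripper_force: 39.5
```

```bash
python3 tw.py; python3 tw.py | tail -1; python3 - <<'E'
from h import *
np.set_printoptions(precision=3,suppress=True)
for n in('scene','side'):
    p=shot(n)
    for q in('next_plane','done_plane','oil_bottle','pencil_pot','wax_tin','screw_dish','marking_gauge','oilstone'):
        for k in manip.silhouettes(p,q)[:2]:
            v,u=np.nonzero(k['pixels']); r=cv2.minAreaRect(np.c_[u,v].astype(np.float32)); print(n,q,round(k['conf'],2),onz(p,[u.mean(),v.mean()],.03)[0],k['box'])
E
```

```text
t 31.3667 cw turn from start 58.64270109219194 tcp [0.527 0.174 0.034] lean 0.13913968903567348 F [ 3.686 -3.788  5.68 ] T tool [-0.284 -0.845 -0.004] gap 0.30459189445947693 39.52371954917908 q6 -0.4913326652947338
net c [282.111 271.814] slot px 149 [283.047 272.577] world [0.536 0.177 0.079] slot yaw rel plane 88.91607893413023 headnet [0.536 0.177 0.079]
net c [282.111 271.815] slot px 149 [283.047 272.577] world [0.536 0.177 0.079] slot yaw rel plane 88.91217046782887 headnet [0.536 0.177 0.079]
scene next_plane 0.85 [0.558 0.174 0.03 ] [298.6, 196.1, 28.8, 46.9]
scene next_plane 0.71 [ 0.298 -0.314  0.03 ] [129.4, 187.3, 49.3, 26.0]
scene done_plane 0.68 [ 0.519 -0.175  0.03 ] [191.6, 212.8, 30.1, 51.8]
scene done_plane 0.64 [0.52  0.558 0.03 ] [399.3, 169.8, 20.1, 38.6]
scene oil_bottle 0.76 [ 0.717 -0.233  0.03 ] [194.2, 284.8, 15.2, 23.2]
scene oil_bottle 0.28 [0.616 0.417 0.03 ] [363.7, 187.9, 50.8, 50.9]
scene pencil_pot 0.73 [ 0.763 -0.144  0.03 ] [223.6, 283.4, 27.7, 36.6]
scene wax_tin 0.87 [ 0.756 -0.007  0.03 ] [265.9, 274.8, 25.1, 24.8]
scene screw_dish 0.64 [ 0.421 
[... 381 characters left out ...]
6, 68.7]
side next_plane 0.76 [0.548 0.179 0.03 ] [255.1, 187.1, 59.1, 23.2]
side done_plane 0.94 [0.502 0.553 0.03 ] [229.1, 113.5, 47.7, 22.7]
side done_plane 0.6 [ 0.506 -0.179  0.03 ] [265.5, 289.1, 70.6, 38.6]
side oil_bottle 0.59 [ 0.726 -0.227  0.03 ] [386.5, 288.1, 25.1, 36.3]
side pencil_pot 0.93 [ 0.782 -0.13   0.03 ] [387.8, 240.6, 34.0, 51.3]
side wax_tin 0.74 [ 0.737 -0.016  0.03 ] [355.2, 224.9, 30.0, 23.3]
side screw_dish 0.85 [ 0.404 -0.015  0.03 ] [228.9, 239.5, 36.1, 35.7]
side marking_gauge 0.6 [0.325 0.234 0.03 ] [197.1, 170.5, 18.9, 58.2]
side oilstone 0.69 [0.738 0.161 0.03 ] [327.4, 165.6, 47.7, 55.6]
side oilstone 0.46 [ 0.502 -0.157  0.03 ] [290.1, 292.0, 15.0, 12.2]
```

```bash
python3 -c "
from h import *
print(manip.sign_off())"
```

```text
the job is handed in; nothing more can be done
None
```

The planes are swapped: the dark one stands on the mat and the brass one is down in the cradle. Its thumbscrew was turned to its stop, backed off about 88–91° (by slot image and tool rotation) and is still gripped; the job was handed in at about 32 s. My first close landed on the brass screw's head instead of the cheeks, because the fingertips sit about 30 mm short of the stated TCP; it left no visible change.

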